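Press a padlock into its cutout in the locksmith's case

ROBOT

A 6-joint arm with a two-finger parallel gripper is mounted at the origin on the work surface. World frame = base frame: x ahead of the robot, y to its left, z up, the work surface at z = 0. Lengths are in m, angles in degrees, forces in N, time in s.
With the tool pointing down it reaches from about 0.4 to 0.825 m from the base axis. Payload 7 kg.
Tool frame: the origin (TCP) lies at the very end of the fingers, on their centre line; the grasp point (between the pads) lies manip.grip_depth behind it (manip.grip_depth is the distance from the TCP to the grasp point, in m); z points along the fingers, y is the direction in which the jaws open and shut (so a half turn about z gives the same grasp; the last joint's range is limited). The gripper opens to 88 mm and grips with 3 to 60 N. Pads are 19 mm wide; open, the fingers measure 130 mm over their backs; the gripper's body (78 mm by 193 mm) begins 47 mm behind the grasp point.
Start: joints at [87.668, 20.546, 0.682, 0, -70.136, -16.507], TCP at [0.218, 0.639, 0.227] pointing down, gripper open.
Joint ranges: [-176.03, 176.03], [-82.01, 121.73], [-58.28, 71.71], [-173.87, 95.51], [-174.79, -0.11], [-173.66, 173.66]. Speed limits (degrees/s): [136.94, 136.94, 172.46, 180, 180, 180].

INTERFACE

Orientations are given as [roll, pitch, yaw] about the fixed x, y, z axes, in that order (R = Rz(yaw) Ry(pitch) Rx(roll)).
In Python, from station import manip, viewer gives the robot as it stands.
- The arm moves only by the tool move_arm, never from a script. Its argument "moves" is a list that holds one entry, the list of rows, each a list of 7 numbers: the shift along the world's x, y, z in mm, then the turn, a rotation vector about the world's x, y, z in rad, then the opening in per cent of the stroke, from 0 (shut) to 100 (fully open). A call has 1 to 20 rows; each row shifts and turns the pose as measured when the row begins; what a row does not reach is not made up. A row lasts 1/10 s, in which the tool goes at most 50 mm and 8.59 degrees, less where a joint would pass 70% of its speed; a pose out of reach is approached as far as the arm can. A call with a gripper value outside its range is refused whole. The fingers move at their own pace and stop on an object; "squeeze" is the grip in N (left out, the last holds). Time passes only in rows, so rows that do not move let the fingers close. It gives the time, the measured TCP pose, the force and the opening at its end, in the units of the state.
- manip.state(): the state, without advancing time (a new reading comes with each control period).
- viewer.capture(name): name is "scene" or "top" or "wrist"; returns the picture (400x640x3 uint8, blue, green, red); there is no depth.
- viewer.camera_info(name): a dict with "intrinsics" (3x3 intrinsics, pixels), "eye" and "attitude" of the camera in the world. Camera axes: x right, y down, z forward; pixel columns grow to the right and rows downward; lengths in m; the calibration is good to about 2 mm. A picture is of the moment at which its call begins: read the wrist's pose just before it. camera_info takes no time and is no camera call; for the wrist camera it gives the pose at the moment of the call.
- manip.job_done(): hands the job in, once; it reports no verdict.
Trained networks look in the newest picture that a camera, given by its name, has taken for a name from the list of things; names that differ only in an ending like _2 or _b are one class to them, and where a whole thing is asked for, a point or a joint stands for the part that bears it (a point fixed in the world has none). Each returns a list of dicts, best first, with "confidence" (0 to 1); they miss things now and then, are a little off and sometimes report something else, mostly with a low value. They report only what shows in the picture. A call takes as long as a camera call. They do not tell look-alikes from the thing itself.
- viewer.spot_in(camera, thing): "at" ([row, column] in pixels, amid what is visible of it).
- viewer.cut_out(camera, thing): "mask" (400x640 bool, what is visible of it) and "at" ([row, column] in pixels, amid what is visible of it).
- viewer.mark_of(camera, thing): "at" ([row, column] in pixels: a listed point, or the origin of a listed thing).
The state is a dict: "clock": time; "qpos": joint angles; "joint_vel": joint speeds; "joint_torque": joint torques, N m; "tool_pos": TCP position; "eef_rot": TCP orientation; "wrist_force": force on the tool from outside, world axes, zero at the start; "wrist_torque": the same for the moment, N m; "finger_gap": finger opening in m.
Only numpy, scipy, OpenCV 4.12 (cv2) and the standard library are available. Lean on these libraries where they do the work, as an engineer would, in place of code of your own. Each camera call takes 0.05 s, during which the arm holds its last target.

TASK

Pull the big brass padlock up out of the wooden stand, lay it down flat on the cork mat and let go of it. Then take it again by its two sides and press it, lying flat, fully home into the padlock-shaped cutout of the case that fits it; it is a tight fit, so press firmly, and leave it there. Do not drop the padlock, and do not disturb the small padlock, the screwdriver or the oil bottle.

Things in the scene. Friction and masses are not known exactly. Their poses are not given: they have to be found in the camera images.
- padlock_centre (a point): Centre of the big padlock's brass body, 26 mm thick (x), 50 wide (y), 52 long (z); both faces alike. At +z a steel shackle, 9 mm bar, 43 mm over its legs, stands 33.5 mm beyond the body, mid-thickness. About 0.32 kg. At the start it is upright, shackle up, in the stand's slot, this point 34 mm above the bench.
- stand: Fixed wooden block 56 (x) x 80 (y) x 30 mm high, origin at the centre of its underside, with a loose slot (30 x 54 mm, 22 mm deep) from above that holds the lower 22 mm of the padlock. The padlock's width lies along the stand's y.
- mat: Fixed cork mat, 180 (x) x 170 (y) x 4 mm thick, origin at the centre of its underside.
- insert_big_seat (a point): Where the centre of the big padlock's body is when home in its cutout: lying flat, shackle towards this frame's +x, width along y; z is up. The cutout's floor is 13 mm below this point, the insert's top face 3 mm above it, so 10 mm of the padlock stays proud. Body pocket 55 (x) x 53 mm (y); the shackle's pocket is wider, round an island that fills the loop.
- insert_big: Grey insert (121 x 120 x 22 mm) with the big padlock's cutout, 16 mm deep; origin under the seat point, on the underside, 4 mm above the bench. A finger channel 40 mm wide (x -20 to 20 mm), as deep as the cutout, runs across it along y to its edges at 60 mm, so fingers may hold the body's sides right down to the floor.
- insert_big_lips (a point): Level of the tight fit: two sprung ramped rubber lips, amid the pocket's -x end wall and on the island, reach 2.5 mm into the padlock's ends. Its underside meets them about 13 mm above the floor; under its own weight it stays stuck 5 mm or more above the floor, and 8 to 16 N downward drives it home, and the lips hold it. The point is at the lips' crest, 8.5 mm above the floor.
- insert_small: The other grey insert (121 x 120 mm, same look), with a smaller cutout for a 38 x 40 mm padlock body; the big one does not go in. Origin under its pocket's body part, 22 mm below its top face; axes as for the right one. The two inserts lie side by side along y, in either order.
- case: Fixed open black case that holds the two inserts: floor 4 mm, rim 22 mm high, 134 (x) x 252 mm (y); its origin is on the bench, in the middle between the two pockets' body parts. Its lid, 16 mm high, lies folded open at its -y side, out to 331 mm.
- padlock: The big padlock again, origin at the middle of the end of its body opposite the shackle (26 mm from the body's centre along -z); same axes.
- small_padlock_centre (a point): Bystander: centre of the body of the small brass padlock (20 x 38 x 40 mm, 26 mm shackle) standing upright on the bench.
- screwdriver: Bystander: screwdriver lying on the bench beyond the case.
- oil_bottle: Bystander: white oil bottle, 44 mm across and 100 mm high, upright; origin at the centre of its underside.
There are look-alikes about, which are no part of the job. What is shaped like the insert_big but orange is not meant. Leave any pink look-alike of the padlock alone.

How it is judged (in metres and radians):
On the way:
1. the big padlock lies flat and still on the cork mat, let go (angle between the x axis of padlock and the z axis of mat, either way round below 0.12 rad and z of padlock_centre in the frame of mat between 0.013 and 0.021 m and x of padlock_centre in the frame of mat between -0.09 and 0.09 m and y of padlock_centre in the frame of mat between -0.085 and 0.085 m and contact force between padlock and the fingers below 0.1 N and linear speed of padlock below 0.02 m/s), for 0.2 s.
At the end, for the whole second after the job is handed in: The big padlock lies flat, let go and still, fully home in its own cutout: the centre of its body within 2.5 mm in height and 4 mm in each horizontal direction of the seat point, within 0.08 rad of flat and of the cutout's direction, shackle in the shackle's part (z of padlock_centre in the frame of insert_big_seat between -0.0025 and 0.0025 m and x of padlock_centre in the frame of insert_big_seat between -0.004 and 0.004 m and y of padlock_centre in the frame of insert_big_seat between -0.004 and 0.004 m and angle between the x axis of padlock and the z axis of insert_big_seat, either way round below 0.08 rad and angle between the z axis of padlock and the x axis of insert_big_seat, either way round below 0.08 rad and contact force between padlock and the fingers below 0.1 N and linear speed of padlock below 0.01 m/s); the robot touches nothing.
It fails at once if the padlock is dropped: it falls faster than 0.9 m/s with no finger on it (linear speed of padlock above 0.9 m/s and contact force between padlock and the fingers below 0.1 N).
It fails at once if the small padlock is disturbed (moved more than 30 mm) (distance of small_padlock_centre from where it was at the start of the episode above 0.03 m).
It fails at once if the screwdriver is disturbed (moved more than 30 mm) (distance of screwdriver from where it was at the start of the episode above 0.03 m).
It fails at once if the oil bottle is disturbed (moved more than 30 mm) (distance of oil_bottle from where it was at the start of the episode above 0.03 m).
It also fails if it takes over 51 s, if anything falls off the work surface, if the arm or the gripper's body presses on something with over 40 N, if the wrist force passes 120 N, or if a joint passes its speed limit or range.

## Working session

There is one attempt and no reset: what is moved stays moved. The work goes in short steps, Python scripts to look and compute and a tool call to move; the robot and the scene stay as the last step left them, time stands still between calls to the robot, and variables do not carry over. Pictures are saved under pics/ and viewed, and the job is handed in when it is done.

Besides the shell and the picture viewer there is one more tool, called after ">>>" in YAML: its name, and indented under it one key for each argument. move_arm: Moves the arm, as the interface text tells. Its arguments: {"type":"object","properties":{"moves":{"type":"array"},"squeeze":{"type":"number"}},"required":["moves"]}

```bash
ls; mkdir -p pics
cat > h.py <<'E'
import numpy as np, cv2
from station import manip, viewer
from scipy.spatial.transform import Rotation as R
def cam(n):
    i=viewer.camera_info(n); return np.array(i["intrinsics"]),np.array(i["eye"]),i["attitude"]
E
python3 - <<'E'
from h import *
print(manip.state()); print(manip.grip_depth)
for n in("scene","top","wrist"):
    print(viewer.camera_info(n))
    cv2.imwrite(f"pics/{n}0.png",viewer.capture(n))
E
```

```text
pics
{'clock': 0.0, 'qpos': array([ 8.76692421e+01,  2.05901402e+01,  6.34240835e-01, -1.98568096e-02,
       -7.01365333e+01, -1.65072213e+01]), 'joint_vel': array([-0.07724599, -0.02415256, -0.07858588, -0.06086532, -0.0700587 ,
       -0.02260731]), 'joint_torque': array([ 3.05304602e-04, -5.82709908e+01,  2.93059123e+01,  6.99741080e+00,
        6.97597337e-03, -1.46000339e-04]), 'tool_pos': array([0.21781838, 0.63837173, 0.22564169]), 'eef_rot': array([ 1.79906073e+02, -8.36852901e-03, -1.88447344e+01]), 'wrist_force': array([ 0.13199608,  0.32949863, -0.06580942]), 'wrist_torque': array([0.032946  , 0.05248629, 0.02333039]), 'finger_gap': 0.08761781355986208}
0.0188
{'intrinsics': array([[398.8882364 ,   0.        , 316.91780168],
       [  0.        , 398.8882364 , 199.67434204],
       [  0.        ,   0.        ,   1.        ]]), 'eye': array([ 0.75922501, -0.37268506,  0.76227475]), 'attitude': array([-144.83418193,   -0.59828013,   27.06651047])}
{'intrinsics': array([[373.44885945,   0.        , 323.77633124],
       [  0.        , 373.44885945, 200.61676492],
       [  0.        ,   0.        ,   1.        ]]), 'eye': array([0.44949267, 0.05779138, 0.94309069]), 'attitude': array([-175.82625438,    1.38469294,  -89.2524863 ])}
{'intrinsics': array([[340.620056  ,   0.        , 322.27858923],
       [  0.        , 340.620056  , 201.58717015],
       [  0.        ,   0.        ,   1.        ]]), 'eye': array([0.28457384, 0.61642631, 0.38424219]), 'attitude': array([ 1.65095693e+02, -5.73039271e-02, -1.08913668e+02])}
```

View pics/scene0.png

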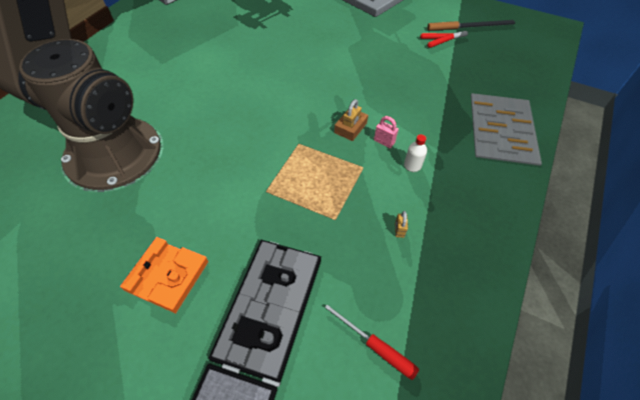

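View pics/top0.png

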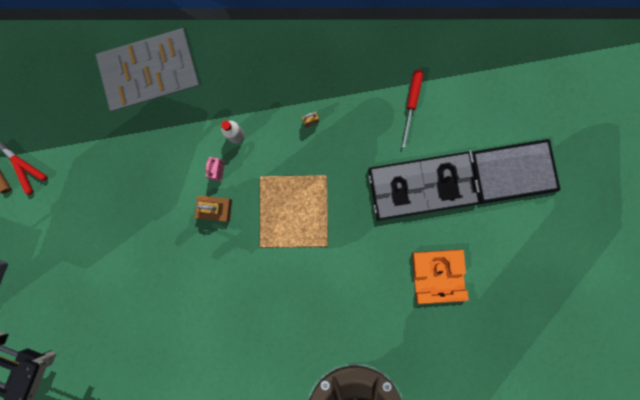

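View pics/wrist0.png

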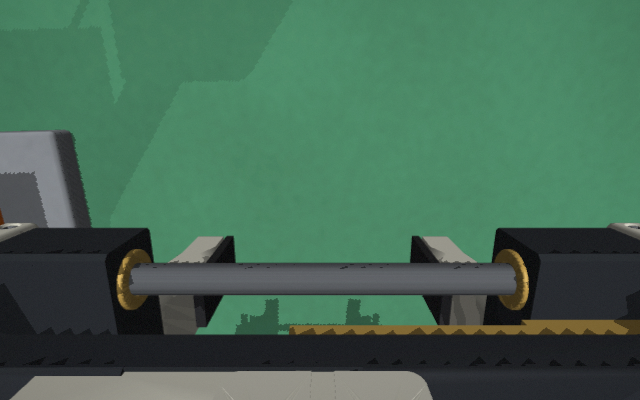

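Scene: the padlock in its stand is at about (209,213) in top, with the mat at (211,294). The case's inserts are at (190,400) and (182,447), and the larger cutout is the one next to the lid. The orange insert and the pink padlock are decoys.

```bash
cat >> h.py <<'E'
def ray(c,rc):
    K,e,a=cam(c); d=np.linalg.inv(K)@[rc[1],rc[0],1]
    return e, R.from_euler('xyz',a,degrees=True).apply(d)
def onz(c,rc,z):
    e,d=ray(c,rc); return e+d*(z-e[2])/d[2]
def proj(c,p):
    K,e,a=cam(c); q=K@R.from_euler('xyz',a,degrees=True).inv().apply(np.array(p)-e); return q[1]/q[2],q[0]/q[2]
E
python3 - <<'E'
from h import *
Z=dict(padlock_centre=.034,stand=0,mat=0,insert_big_seat=.023,insert_big=.004,insert_big_lips=.0185,insert_small=.004,case=0,padlock=.008,small_padlock_centre=.02,screwdriver=.015,oil_bottle=0)
for c in("top","scene"):
    viewer.capture(c)
    for n,z in Z.items():
        for o in viewer.mark_of(c,n)[:3]:
            print(c,n,round(o["confidence"],2),np.round(o["at"],1),np.round(onz(c,o["at"],z)*1000,1))
print(manip.state()["clock"])
E
```

```text
top padlock_centre 0.75 [211.4 211.2] [485.9 356.6  34. ]
top padlock_centre 0.72 [170.8 214. ] [586.4 353.2  34. ]
top stand 0.84 [210.3 216.6] [490.2 354.1   0. ]
top stand 0.52 [209.3 294.3] [495.1 155.9   0. ]
top mat 0.9 [209.5 293.6] [494.6 157.7   0. ]
top insert_big_seat 0.88 [190.3 450.4] [ 545.3 -229.8   23. ]
top insert_big_seat 0.73 [284.3 439.9] [ 317.  -202.1   23. ]
top insert_big 0.79 [284.8 438.8] [ 313.  -204.7    4. ]
top insert_big 0.74 [191.3 445.2] [ 544.6 -222.8    4. ]
top insert_big_lips 0.84 [283.  444.3] [ 319.7 -213.9   18.5]
top insert_big_lips 0.73 [193.5 449.7] [ 537.8 -229.4   18.5]
top insert_small 0.59 [197.6 397.6] [ 527.4 -104.     4. ]
top insert_small 0.58 [109.6 410.2] [ 753.2 -136.3    4. ]
top padlock 0.7 [206.7 210.8] [498.8 366.6   8. ]
top padlock 0.56 [169.3 216.6] [594.3 355.1   8. ]
top small_padlock_centre 0.75 [119.2 313.6] [722.1 109.3  20. ]
top screwdriver 0.36 [193.8 445.5] [ 537.3 -220.2   15. ]
top oil_bottle 0.86 [134.7 235.9] [686.  310.6   0. ]
scene padlock_centre 0.85 [134.8 386. ] [596.2 347.   34. ]
scene padlock_centre 0.
[... 437 characters left out ...]

scene insert_big 0.56 [274.7 161.4] [ 326.5 -207.2    4. ]
scene insert_big 0.46 [124.9 350.9] [492.4 367.3   4. ]
scene insert_big_lips 0.77 [268.8 157.4] [ 319.2 -203.9   18.5]
scene insert_big_lips 0.58 [333.2 249.4] [ 554.3 -227.9   18.5]
scene insert_small 0.57 [275.8 272.9] [ 530.  -104.7    4. ]
scene case 0.2 [126.4 350.9] [493.3 366.    0. ]
scene padlock 0.88 [141.2 381.8] [589.1 346.3   8. ]
scene padlock 0.76 [126.7 350.2] [494.9 356.3   8. ]
scene small_padlock_centre 0.69 [226.2 399.1] [719.3 116.3  20. ]
scene screwdriver 0.72 [125.  348.9] [491.7 353.7  15. ]
scene screwdriver 0.62 [339.6 368.4] [ 754. -137.   15.]
scene oil_bottle 0.85 [166.5 413.5] [689.4 310.3   0. ]
1.45
```

>>> move_arm:
  moves:
    - [[26, -40, 0, 0, 0, 0.047, 100], [26, -40, 0, 0, 0, 0.047, 100], [26, -40, 0, 0, 0, 0.047, 100], [26, -40, 0, 0, 0, 0.047, 100], [26, -40, 0, 0, 0, 0.047, 100], [26, -40, 0, 0, 0, 0.047, 100], [26, -40, 0, 0, 0, 0.047, 100], [0, 0, 0, 0, 0, 0, 100]]

```text
clock: 2.25
tool_pos: [0.4032, 0.349, 0.2257]
eef_rot: [-180.0, -0.1, 1.1]
wrist_force: [-0.2, 0.3, -0.8]
finger_gap: 0.0877
```

Run:
```python
from h import *
s=manip.state();print(s["clock"],s["tool_pos"],s["eef_rot"],s["qpos"])
cv2.imwrite("pics/w1.png",viewer.capture("wrist"))
for n,z in dict(padlock_centre=.034,stand=0,padlock=.008,mat=0).items():
    for o in viewer.mark_of("wrist",n)[:3]:
        print(n,round(o["confidence"],2),np.round(o["at"],1),np.round(onz("wrist",o["at"],z)*1000,1))
```

```text
2.25 [0.40316563 0.34902316 0.22565813] [-1.79975036e+02 -9.80201986e-02  1.07341453e+00] [ 62.01929425   7.157206   -17.3439369    0.08088653 -65.42945436
  29.02055249]
padlock_centre 0.92 [ 85.7 318.6] [496.6 357.9  34. ]
stand 0.98 [ 85.4 313.8] [498.7 364.6   0. ]
padlock 0.83 [ 89.8 314.8] [493.4 363.9   8. ]
mat 0.68 [ 93.6 498.8] [493.7 166.6   0. ]
```

View pics/w1.png

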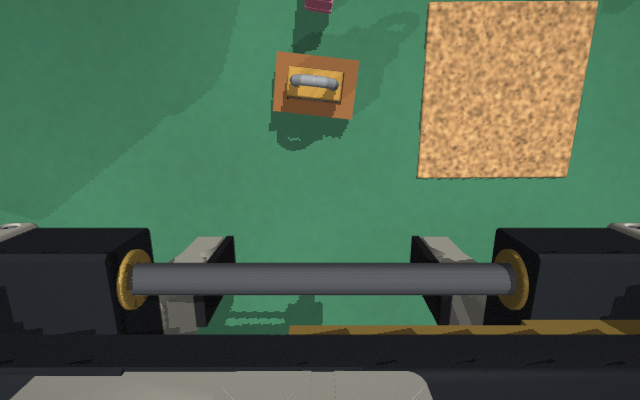

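Run:
```python
from h import *
im=cv2.imread("pics/w1.png")
big=cv2.resize(im[30:140,250:380],None,fx=6,fy=6,interpolation=cv2.INTER_CUBIC);cv2.imwrite("pics/w1z.png",big)
C=[(53,276),(61,358),(119,351),(110,273)]
P=np.array([onz("wrist",c,.03) for c in C]);print(P.round(4),P.mean(0))
for i in range(4):
    d=P[(i+1)%4]-P[i];print(np.linalg.norm(d),np.degrees(np.arctan2(d[1],d[0])))
M=np.array([onz("wrist",c,.004) for c in [(2,430),(2,598),(178,568),(178,417)]]);print(M.round(3))
```

```text
[[0.5248 0.4016 0.03  ]
 [0.5192 0.3222 0.03  ]
 [0.4645 0.3267 0.03  ]
 [0.4716 0.4053 0.03  ]] [0.49501369 0.36397402 0.03      ]
0.07951788447655841 -94.02795498775494
0.05489799977121126 175.30984737880394
0.0789304506825271 84.78416165742055
0.05325803534385306 -4.0603094250917495
[[0.579 0.251 0.004]
 [0.582 0.083 0.004]
 [0.404 0.076 0.004]
 [0.401 0.247 0.004]]
```

View pics/w1z.png

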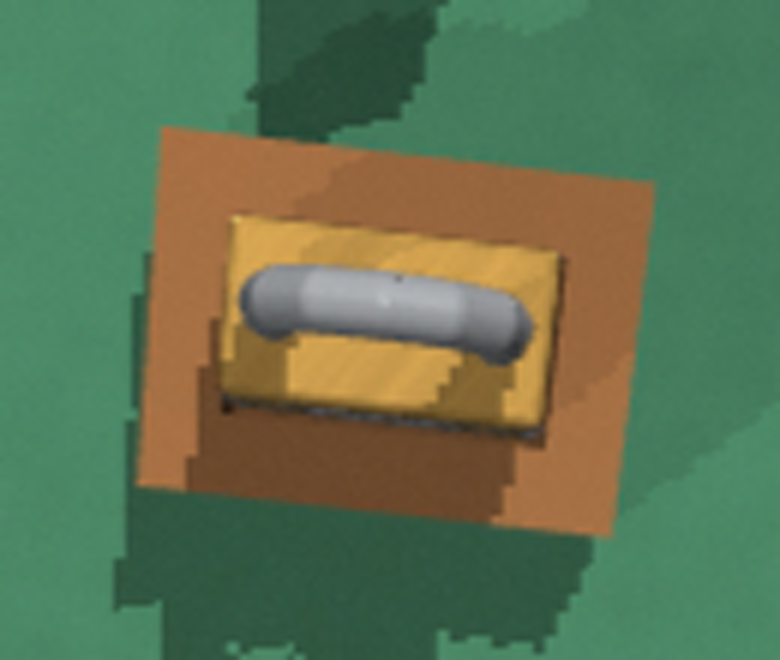

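Run:
```python
from h import *
C=[(30+r/6,250+c/6) for c,r in [(232,215),(560,255),(543,430),(222,395)]]
P=np.array([onz("wrist",c,.06) for c in C]);print(P.round(4),P.mean(0))
for i in range(4):
    d=P[(i+1)%4]-P[i];print(np.linalg.norm(d),np.degrees(np.arctan2(d[1],d[0])))
# grasp tip pose: tip in padlock frame (-x lean): yaw
y=np.radians(-4.5); ax=np.array([np.cos(y),np.sin(y),0])
print(ax)
```

```text
[[0.5099 0.3865 0.06  ]
 [0.5053 0.3377 0.06  ]
 [0.4802 0.3394 0.06  ]
 [0.4843 0.3882 0.06  ]] [0.49490818 0.36295964 0.06      ]
0.049041944322951316 -95.36854718974467
0.025118366825381187 176.16583260525343
0.048957247897587125 85.19896270173854
0.02560554183194348 -3.6683980276840953
[ 0.99691733 -0.0784591   0.        ]
```

>>> move_arm:
  moves:
    - [[0, 10, 0, 0, 0, -0.1, 100], [0, 10, 0, -0.01, -0.131, 0, 100], [0, 0, 0, -0.01, -0.131, 0, 100], [3, 0, -10, -0.01, -0.131, 0, 100], [3, 0, -20, -0.01, -0.131, 0, 100], [3, 0, -30, -0.01, -0.131, 0, 100], [2, 1, -35, -0.01, -0.131, 0, 100], [0, 0, 0, 0, 0, 0, 100]]

```text
clock: 3.3
tool_pos: [0.4168, 0.3902, 0.1684]
eef_rot: [-180.0, -39.4, -4.7]
wrist_force: [1.8, -1.7, 0.3]
finger_gap: 0.0879
```

Run:
```python
from h import *
s=manip.state();print(s["clock"],s["tool_pos"],s["eef_rot"],s["qpos"])
r=R.from_euler('xyz',s["eef_rot"],degrees=True).as_matrix();print(r.round(3))
im=viewer.capture("wrist");cv2.imwrite("pics/w2.png",im)
print(proj("wrist",[.495,.363,.06]))
cv2.imwrite("pics/s2.png",viewer.capture("scene"))
```

```text
3.3 [0.41678057 0.39022359 0.16837719] [-179.99205858  -39.41032723   -4.69960911] [ 75.76067522   7.12204236 -56.35500588  68.17298653 -42.40878406
 -49.24471347]
[[ 0.77  -0.082  0.633]
 [-0.063 -0.997 -0.052]
 [ 0.635 -0.    -0.773]]
(np.float64(201.72045640247893), np.float64(345.0252821704476))
```

View pics/w2.png

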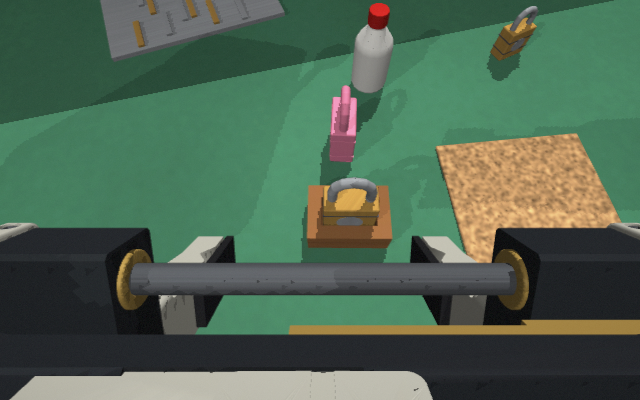

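View pics/s2.png

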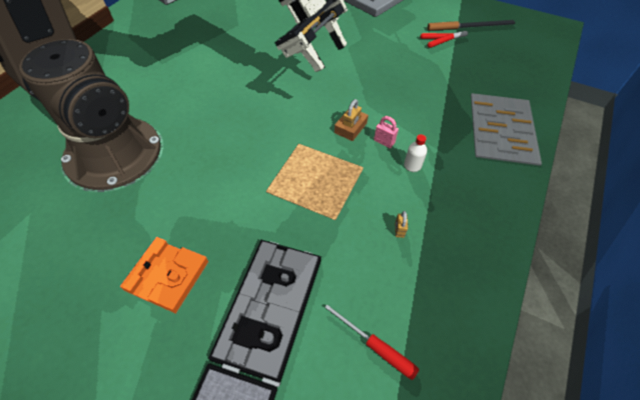

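Run:
```python
from h import *
im=cv2.imread("pics/w2.png")
for dx in(0,):
  y=np.radians(-4.6);X=np.array([np.cos(y),np.sin(y),0]);Y=np.array([-np.sin(y),np.cos(y),0]);c=np.array([.495,.363,.06])
  for a,b in((-13,-25),(13,-25),(13,25),(-13,25)):
    r,q=proj("wrist",c+X*a/1e3+Y*b/1e3);im[int(round(r)),int(round(q))]=(0,0,255)
  s=c*1; s[2]=.03
  for a,b in((-28,-40),(28,-40),(28,40),(-28,40)):
    r,q=proj("wrist",s+X*a/1e3+Y*b/1e3);im[int(round(r)),int(round(q))]=(255,0,0)
cv2.imwrite("pics/w2z.png",cv2.resize(im[165:255,290:405],None,fx=6,fy=6,interpolation=cv2.INTER_NEAREST))
```

```text
(no output)
```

View pics/w2z.png

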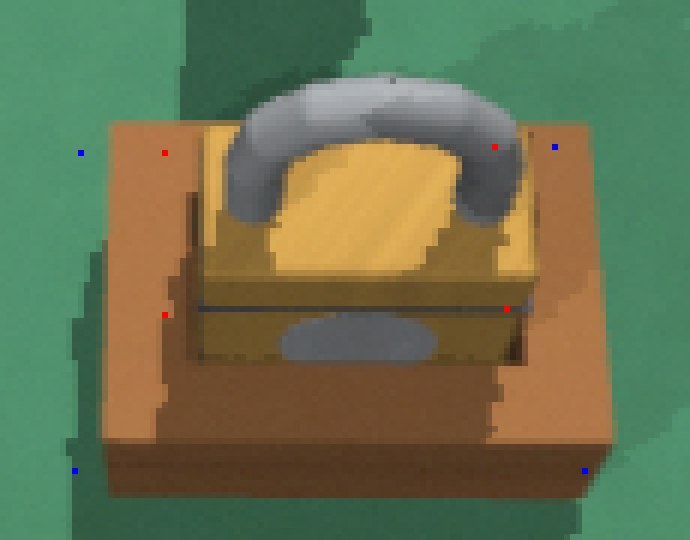

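Run:
```python
from h import *
y=np.radians(-4.6);X=np.array([np.cos(y),np.sin(y),0]);Y=np.array([-np.sin(y),np.cos(y),0])
out=[]
for cn,f,(r0,r1,c0,c1) in (("top","pics/top0.png",(185,235,185,245)),("scene","pics/scene0.png",(90,145,320,380))):
  im=cv2.resize(cv2.imread(f),None,fx=7,fy=7,interpolation=cv2.INTER_CUBIC)
  for c,col in(((.495,.357),(0,0,255)),((.487,.357),(255,0,0))):
    for z in(0.,.03):
      q=[proj(cn,np.array([*c,z])+X*a/1e3+Y*b/1e3)[::-1] for a,b in((-28,-40),(28,-40),(28,40),(-28,40))]
      cv2.polylines(im,[np.int32((np.array(q)+.5)*7)],True,col,1)
  out.append(im[r0*7:r1*7,c0*7:c1*7])
  cv2.imwrite(f"pics/chk_{cn}.png",out[-1])
```

```text
(no output)
```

View pics/chk_top.png

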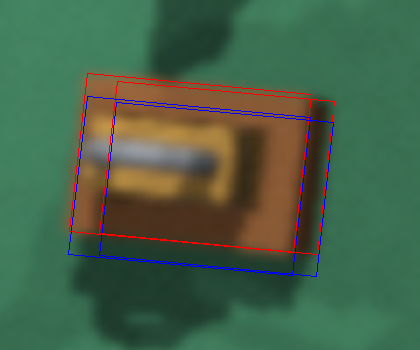

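View pics/chk_scene.png

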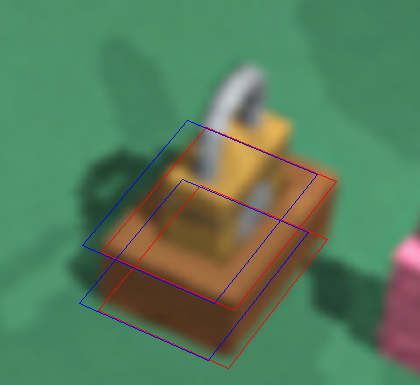

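>>> move_arm:
  moves:
    - [[10, -10, -20, 0, 0, 0, 100], [10, -10, -20, 0, 0, 0, 100], [10, -10, -20, 0, 0, 0, 100], [11, 0, -20, 0, 0, 0, 100], [0, 0, 0, -0.004, -0.05, 0, 100], [0, 0, 0, -0.004, -0.05, 0, 100], [0, 0, 0, 0, 0, 0, 100]]

```text
clock: 4.1
tool_pos: [0.4814, 0.3946, 0.116]
eef_rot: [-179.9, -44.0, -6.5]
wrist_force: [1.1, -1.4, 0.3]
finger_gap: 0.0878
```

Run:
```python
from h import *
s=manip.state();print(s["clock"],s["tool_pos"],s["eef_rot"],s["qpos"])
im=viewer.capture("wrist");cv2.imwrite("pics/w3.png",im)
print(proj("wrist",[.496,.357,.06]))
```

```text
4.1 [0.48144088 0.39459551 0.11602394] [-179.93366987  -44.02857017   -6.51932581] [ 60.50530812  15.6801574  -57.80726958  95.07321757 -39.93705926
 -66.03042192]
(np.float64(258.68465147508664), np.float64(375.9476382519542))
```

View pics/w3.png

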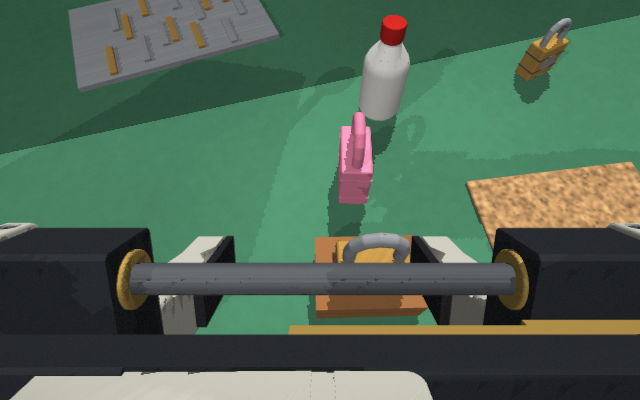

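```bash
cat > kin.py <<'E'
import numpy as np, itertools
from scipy.spatial.transform import Rotation as R
from scipy.optimize import least_squares
D=[([87.6692421,20.5901402,.634240835,-.0198568096,-70.1365333,-16.5072213],[.21781838,.63837173,.22564169],[179.906073,-.00836852901,-18.8447344]),
([62.01929425,7.157206,-17.3439369,.08088653,-65.42945436,29.02055249],[.40316563,.34902316,.22565813],[-179.975036,-.0980201986,1.07341453]),
([75.76067522,7.12204236,-56.35500588,68.17298653,-42.40878406,-49.24471347],[.41678057,.39022359,.16837719],[-179.99205858,-39.41032723,-4.69960911]),
([60.50530812,15.6801574,-57.80726958,95.07321757,-39.93705926,-66.03042192],[.48144088,.39459551,.11602394],[-179.93366987,-44.02857017,-6.51932581])]
def r(a,d): return R.from_euler(a,d,degrees=True)
def fk(q,P,s4,s6):
    h,a2,ex,d4,o,L,c,ez=P
    T=r('z',q[0]); p=np.array([0,0,h])
    T=T*r('y',q[1]); p=p+T.apply([0,0,a2])
    T=T*r('y',-q[2]); p=p+T.apply([ex,0,ez])
    T=T*r('x',s4*q[3]); p=p+T.apply([d4,o,0])
    T=T*r('y',-q[4]); p=p+T.apply([L,0,0])
    T=T*r('x',s6*q[5])*r('x',c)*r('y',90)
    return p,T
def fit():
    best=None
    for s4,s6 in itertools.product((1,-1),(1,-1)):
      for c in(0,90,180,-90):
        def f(P):
            e=[]
            for q,p,a in D:
                pp,T=fk(q,P,s4,s6); e+=list((pp-p)*10)+list((T.inv()*R.from_euler('xyz',a,degrees=True)).as_rotvec())
            return np.array(e+list(1e-4*np.array(P)[:6])+[1e-2*P[7]])
        s=least_squares(f,[.3,.4,.2,.2,-.19,.3,c,0])
        if best is None or s.cost<best[0]: best=(s.cost,s4,s6,s.x,s.fun)
    return best
if __name__=="__main__":
    b=fit(); print(b[0],b[1],b[2],b[3].round(4)); print(b[4].round(4))
E
python3 kin.py
```

```text
3.4430455093571025e-09 -1 -1 [  0.1988   0.6016   0.2318   0.2318  -0.1918   0.378  -90.      -0.    ]
[ 0.     -0.     -0.      0.      0.      0.     -0.      0.      0.
  0.     -0.     -0.     -0.      0.      0.      0.     -0.     -0.
  0.     -0.     -0.      0.     -0.     -0.      0.      0.0001  0.
  0.     -0.      0.     -0.    ]
```

```bash
cat >> kin.py <<'E'
B=fit() 
lo=np.array([-176.03,-82.01,-58.28,-173.87,-174.79,-173.66]);hi=np.array([176.03,121.73,71.71,95.51,-.11,173.66])
def ik(p,T,n=40,seed=0,q0=None):
    g=np.random.default_rng(seed); sols=[]
    for i in range(n):
        s=q0 if (q0 is not None and i==0) else lo+(hi-lo)*g.random(6)
        f=lambda q:np.r_[(fk(q,B[3],B[1],B[2])[0]-p)*5,(fk(q,B[3],B[1],B[2])[1].inv()*T).as_rotvec()]
        z=least_squares(f,np.clip(s,lo+1e-3,hi-1e-3),bounds=(lo,hi),x_scale=30.)
        if z.cost<1e-8 and not any(np.abs(z.x-a).max()<2 for a in sols): sols.append(z.x)
    return sols
def pose(yaw,lean): # lean>0: tool back leans to +X' (frame rotated by yaw)
    return R.from_euler('z',yaw,degrees=True)*R.from_euler('y',lean,degrees=True)*R.from_euler('x',180,degrees=True)
E
cat > t.py <<'E'
from kin import *
c=np.array([.496,.357,.034])
X=np.array([np.cos(np.radians(-4.6)),np.sin(np.radians(-4.6)),0])
for lean in(-45,-40,-35,35,40,45):
  tip=c+X*(.004 if lean<0 else -.004)+[0,0,.007]
  for fl in(0,180):
    T=pose(-4.6+fl,lean if fl==0 else -lean)
    print(lean,fl,[s.round(0) for s in ik(tip,T,25)])
E
python3 t.py
```

```text
-45 0 []
-45 180 []
-40 0 []
-40 180 []
-35 0 []
-35 180 []
35 0 [array([ 39.,  42.,  12., -23., -87.,  54.])]
35 180 [array([  39.,   42.,   12.,  -23.,  -87., -126.])]
40 0 [array([ 37.,  45.,  16., -25., -93.,  54.])]
40 180 [array([  37.,   45.,   16.,  -25.,  -93., -126.])]
45 0 [array([ 36.,  48.,  20., -28., -98.,  55.])]
45 180 [array([  36.,   48.,   20.,  -28.,  -98., -125.])]
```

>>> move_arm:
  moves:
    - [[0, -4, 25, 0.015, 0.145, 0, 100], [0, -4, 25, 0.015, 0.145, 0, 100], [0, -4, 25, 0.015, 0.145, 0, 100], [5, -4, 20, 0.015, 0.145, 0, 100], [5, -4, 10, 0.015, 0.145, 0, 100], [5, -4, 0, 0.004, 0.04, -0.1, 100], [5, -4, 0, 0, 0, -0.149, 100], [5, -4, 0, 0, 0, -0.149, 100], [5, 0, 0, 0, 0, -0.149, 100], [5, 0, 0, 0, 0, -0.149, 100], [5, 0, 0, 0, 0, -0.149, 100], [5, 0, 0, 0, 0, -0.149, 100], [5, 0, 0, 0, 0, -0.149, 100], [5, 0, 0, 0, 0, -0.149, 100], [0, 0, 0, 0, 0, -0.149, 100], [0, 0, 0, 0, 0, -0.149, 100], [0, 0, 0, 0, 0, -0.149, 100], [0, 0, 0, 0, 0, -0.149, 100], [0, 0, 0, 0, 0, -0.149, 100], [0, 0, 0, 0, 0, -0.149, 100]]

```text
clock: 6.15
tool_pos: [0.5388, 0.3947, 0.1986]
eef_rot: [177.2, -15.7, -133.0]
wrist_force: [0.6, 0.7, -0.0]
finger_gap: 0.0872
```

Run:
```python
from h import *
s=manip.state();print(s["clock"],s["tool_pos"],s["eef_rot"],s["qpos"])
r=R.from_euler('xyz',s["eef_rot"],degrees=True)
T=R.from_euler('z',175.4-360,degrees=True)*R.from_euler('y',-32,degrees=True)*R.from_euler('x',180,degrees=True)
print(r.as_matrix()[:,2],(T*r.inv()).as_rotvec())
```

```text
6.15 [0.53881384 0.39467466 0.19860791] [ 177.17114696  -15.74621158 -132.98350858] [ 50.63857309  31.00945591  13.39898547  -3.80842064 -87.93806002
 -93.35647143]
[-0.22089994 -0.16463568 -0.96130032] [-0.1495947   0.25617653 -0.87446701]
```

>>> move_arm:
  moves:
    - [[2, -5, -5, -0.019, 0.032, -0.109, 100], [2, -5, -5, -0.019, 0.032, -0.109, 100], [2, -5, -5, -0.019, 0.032, -0.109, 100], [2, -5, -5, -0.019, 0.032, -0.109, 100], [2, -5, -5, -0.019, 0.032, -0.109, 100], [2, -5, -5, -0.019, 0.032, -0.109, 100], [2, -5, -5, -0.019, 0.032, -0.109, 100], [0, -5, -5, -0.019, 0.032, -0.109, 100], [0, 0, 0, 0, 0, 0, 100]]

```text
clock: 7.05
tool_pos: [0.5463, 0.3792, 0.1667]
eef_rot: [175.8, -31.6, 176.5]
wrist_force: [0.6, -0.4, -0.6]
finger_gap: 0.0876
```

```bash
cat >> h.py <<'E'
def tgt(yaw,lean): return R.from_euler('z',yaw,degrees=True)*R.from_euler('y',lean,degrees=True)*R.from_euler('x',180,degrees=True)
def st(T=None,P=None):
    s=manip.state();print("t",s["clock"],(s["tool_pos"]*1e3).round(1),s["eef_rot"].round(2),"q",s["qpos"].round(1),"F",s["wrist_force"].round(1),s["finger_gap"].round(4))
    r=R.from_euler('xyz',s["eef_rot"],degrees=True)
    if T is not None: print("turn",(T*r.inv()).as_rotvec().round(4))
    if P is not None: print("shift",(np.array(P)-s["tool_pos"]*1e3).round(1))
    return s
E
python3 - <<'E'
from h import *
st(tgt(175.4,-32),[495,357,40])
cv2.imwrite("pics/w4.png",viewer.capture("wrist"))
cv2.imwrite("pics/s4.png",viewer.capture("scene"))
E
```

```text
Traceback (most recent call last):
  File "h.py", line 15, in st
    s=manip.state();print("t",s["clock"],(s["tool_pos"]*1e3).round(1),s["eef_rot"].round(2),"q",s["qpos"].round(1),"F",s["wrist_force"].round(1),s["finger_gap"].round(4))
                                                                                                                                                 ^^^^^^^^^^^^^^^^^^^^^
AttributeError: 'float' object has no attribute 'round'
```

```bash
sed -i 's/s\["finger_gap"\].round(4)/round(s["finger_gap"],4)/' h.py
python3 - <<'E'
from h import *
st(tgt(175.4,-32),[495,357,40])
cv2.imwrite("pics/w4.png",viewer.capture("wrist"))
print(proj("wrist",[.496,.357,.06]))
cv2.imwrite("pics/s4.png",viewer.capture("scene"))
E
```

```text
t 7.05 [546.3 379.2 166.7] [175.78 -31.59 176.53] q [  37.    37.5   23.2  -23.5  -97.4 -130.3] F [ 0.6 -0.4 -0.6] 0.0876
turn [-0.0619  0.0116  0.0192]
shift [ -51.3  -22.2 -126.7]
(np.float64(212.42758186405993), np.float64(280.8853789237838))
```

View pics/w4.png

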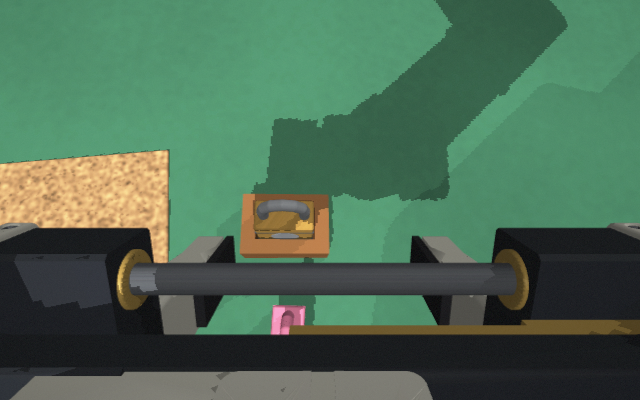

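View pics/s4.png

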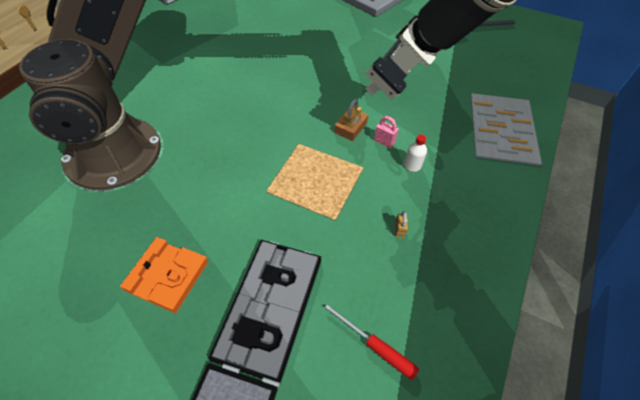

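>>> move_arm:
  moves:
    - [[4, -14, -10, -0.031, 0.006, 0.01, 100], [4, -13, -10, -0.031, 0.006, 0.01, 100], [0, 0, -12, 0, 0, 0, 100], [-14, 1, -22, 0, 0, 0, 100], [-14, 1, -22, 0, 0, 0, 100], [0, 0, 0, 0, 0, 0, 100], [0, 0, 0, 0, 0, 0, 100]]

```text
clock: 7.85
tool_pos: [0.5239, 0.3566, 0.0862]
eef_rot: [180.0, -31.8, 176.7]
wrist_force: [0.3, 0.4, -0.4]
finger_gap: 0.0876
```

Run:
```python
from h import *
st(tgt(175.4,-32),[495,357,40])
im=viewer.capture("wrist")
y=np.radians(-4.6);X=np.array([np.cos(y),np.sin(y),0]);Y=np.array([-np.sin(y),np.cos(y),0]);c=np.array([.496,.357,.06])
for a,b in((-13,-25),(13,-25),(13,25),(-13,25)):
    r,q=proj("wrist",c+X*a/1e3+Y*b/1e3);cv2.circle(im,(int(q),int(r)),2,(0,0,255),-1)
cv2.imwrite("pics/w5.png",im)
```

```text
t 7.85 [523.9 356.6  86.2] [179.98 -31.83 176.74] q [  38.5   39.9   15.6  -20.6  -90.4 -127.3] F [ 0.3  0.4 -0.4] 0.0876
turn [-0.0001  0.003  -0.0232]
shift [-28.9   0.4 -46.2]
```

View pics/w5.png

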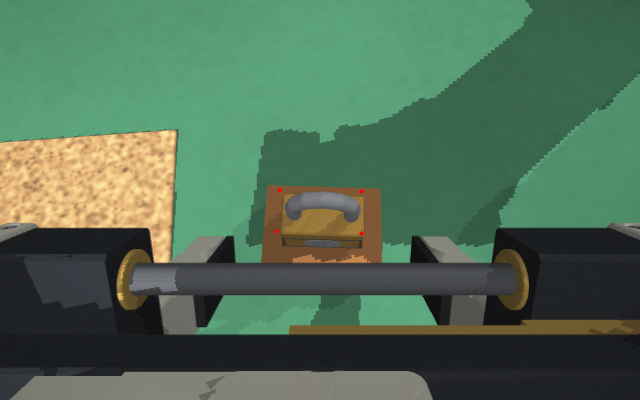

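>>> move_arm:
  moves:
    - [[-9, 1, -15, 0, 0, -0.023, 100], [-9, 0, -15, 0, 0, 0, 100], [-8, 1, -14, 0, 0, 0, 100], [0, 0, 0, 0, 0, 0, 100], [0, 0, 0, 0, 0, 0, 100]]

```text
clock: 8.4
tool_pos: [0.5026, 0.3604, 0.0452]
eef_rot: [179.6, -31.4, 175.6]
wrist_force: [0.9, 0.1, 0.5]
finger_gap: 0.0877
```

Run:
```python
from h import *
st(tgt(175.4,-32),[497,358.6,40])
cv2.imwrite("pics/w6.png",viewer.capture("wrist"))
```

```text
t 8.4 [502.6 360.4  45.2] [179.61 -31.41 175.62] q [  39.4   40.3   10.7  -21.5  -84.4 -127.2] F [0.9 0.1 0.5] 0.0877
turn [-0.0049  0.0107 -0.0003]
shift [-5.6 -1.8 -5.2]
```

View pics/w6.png

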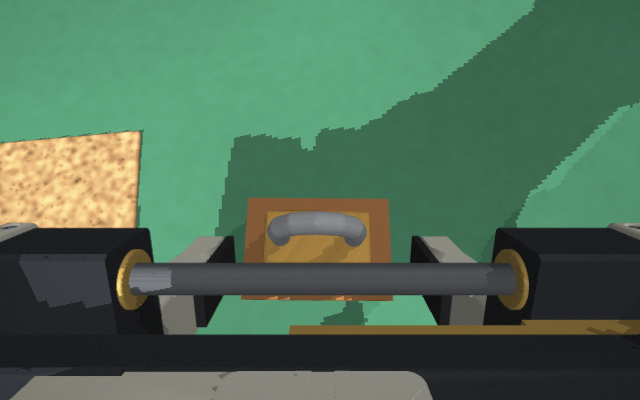

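>>> move_arm:
  moves:
    - [[-5, -2, -4, 0, 0.01, 0, 100], [0, 0, 0, 0, 0, 0, 100], [0, 0, 0, 0, 0, 0, 62], [0, 0, 0, 0, 0, 0, 62], [0, 0, 0, 0, 0, 0, 62], [0, 0, 0, 0, 0, 0, 62]]
  squeeze: 15

```text
clock: 9.05
tool_pos: [0.4996, 0.3587, 0.0434]
eef_rot: [179.5, -31.8, 175.7]
wrist_force: [0.0, 0.3, 1.4]
finger_gap: 0.0613
```

Run:
```python
from h import *
st(tgt(175.4,-32),[497,358.6,40])
cv2.imwrite("pics/w7.png",viewer.capture("wrist"))
```

```text
t 9.05 [499.6 358.7  43.4] [179.48 -31.84 175.65] q [  39.2   40.3   10.5  -21.8  -84.4 -126.8] F [0.  0.3 1.4] 0.0613
turn [-0.0074  0.0035  0.0004]
shift [-2.6 -0.1 -3.4]
```

View pics/w7.png

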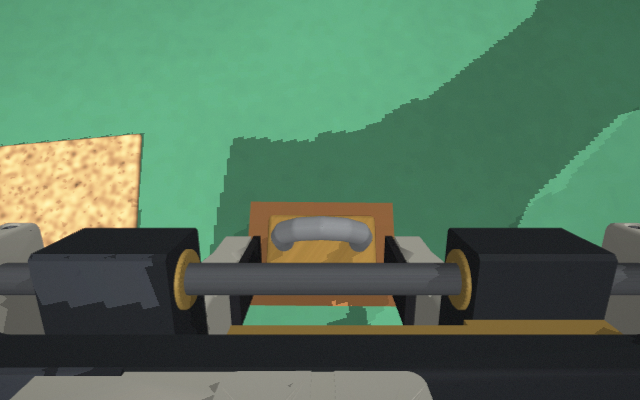

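>>> move_arm:
  moves:
    - [[-4, 0, -4, 0, 0, 0, 62], [0, 0, 0, 0, 0, 0, 62], [0, 0, 0, 0, 0, 0, 40], [0, 0, 0, 0, 0, 0, 40], [0, 0, 0, 0, 0, 0, 40], [0, 0, 0, 0, 0, 0, 40], [0, 0, 0, 0, 0, 0, 40]]
  squeeze: 25

```text
clock: 9.8
tool_pos: [0.4951, 0.3585, 0.0389]
eef_rot: [179.5, -31.9, 175.6]
wrist_force: [0.3, -0.2, -0.3]
finger_gap: 0.0499
```

>>> move_arm:
  moves:
    - [[0, 0, 10, 0, 0, 0, 40], [0, 0, 15, 0, 0, 0, 40], [0, 0, 20, 0, 0, 0, 40], [0, 0, 25, 0, 0, 0, 40], [0, 0, 30, 0, 0, 0, 40], [0, 0, 0, 0, 0, 0, 40]]

```text
clock: 10.4
tool_pos: [0.4948, 0.3581, 0.1452]
eef_rot: [179.6, -31.8, 175.6]
wrist_force: [-0.4, -0.5, -2.4]
finger_gap: 0.0495
```

```bash
python3 - <<'E'
from h import *
st()
cv2.imwrite("pics/w8.png",viewer.capture("wrist"))
cv2.imwrite("pics/s8.png",viewer.capture("scene")[:250,150:550])
E
cat > t2.py <<'E'
from kin import *
# lay poses: heading psi (tool), lean 58
for psi in(-20,0,20,40):
  for x,y in((.45,.13),(.5,.13),(.5,.16),(.48,.18)):
    for s in ik(np.array([x,y,.02]),pose(psi,58),8): print(psi,x,y,s.round(0))
E
python3 t2.py
```

```text
t 10.4 [494.8 358.1 145.2] [179.58 -31.83 175.58] q [  39.5   34.6   14.3  -21.8  -93.3 -130.6] F [-0.4 -0.5 -2.4] 0.0495
-20 0.45 0.13 [  14.   48.    7.  -29. -100.   65.]
-20 0.5 0.13 [  14.   51.   14.  -29. -104.   63.]
-20 0.5 0.16 [  15.   51.   15.  -30. -104.   61.]
-20 0.48 0.18 [  17.   50.   12.  -32. -102.   61.]
0 0.45 0.13 [  23.   50.    8.  -20. -102.   73.]
0 0.5 0.13 [  22.   54.   16.  -19. -107.   72.]
0 0.5 0.16 [  23.   54.   17.  -21. -108.   70.]
0 0.48 0.18 [  25.   53.   15.  -22. -106.   70.]
20 0.45 0.13 [  32.   51.    5.  -10. -101.   82.]
20 0.5 0.13 [  30.   54.   12.   -9. -106.   82.]
20 0.5 0.16 [  32.   55.   15.  -10. -107.   81.]
20 0.48 0.18 [  33.   54.   13.  -12. -106.   80.]
40 0.45 0.13 [ 40.  50.  -2.  -0. -96.  90.]
40 0.5 0.13 [  38.   53.    5.    2. -100.   91.]
40 0.5 0.16 [  40.   54.    8.    0. -102.   90.]
40 0.48 0.18 [  42.   53.    7.   -1. -102.   89.]
```

View pics/w8.png

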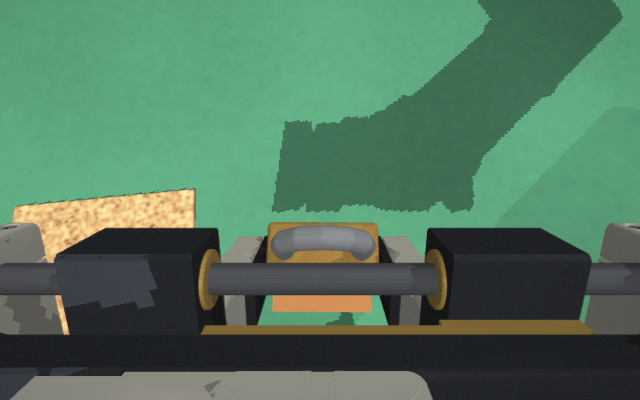

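View pics/s8.png

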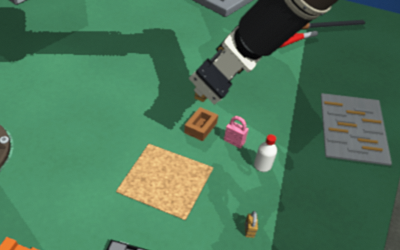

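>>> move_arm:
  moves:
    - [[0, -8, 5, -0.011, -0.139, 0, 40], [0, -8, 5, -0.011, -0.139, 0, 40], [0, -8, 0, -0.011, -0.139, 0, 40], [0, -8, 0, -0.011, -0.139, 0, 40], [0, -12, 0, 0, 0, 0.145, 40], [0, -12, 0, 0, 0, 0.145, 40], [0, -12, 0, 0, 0, 0.145, 40], [0, -12, 0, 0, 0, 0.145, 40], [0, -12, 0, 0, 0, 0.145, 40], [0, -12, 0, 0, 0, 0.145, 40], [0, -12, 0, 0, 0, 0.145, 40], [0, -12, 0, 0, 0, 0.145, 40], [0, -12, 0, 0, 0, 0.145, 40], [0, -12, 0, 0, 0, 0.145, 40], [0, -12, 0, 0, 0, 0.145, 40], [0, -12, 0, 0, 0, 0.145, 40], [0, -12, 0, 0, 0, 0.145, 40], [0, 0, 0, 0, 0, 0.145, 40], [0, 0, 0, 0, 0, 0.145, 40], [0, 0, 0, 0, 0, 0.145, 40]]

```text
clock: 12.5
tool_pos: [0.4666, 0.1435, 0.1173]
eef_rot: [179.2, -1.7, -48.0]
wrist_force: [0.6, -0.4, -3.2]
finger_gap: 0.0495
```

Run:
```python
from h import *
st(tgt(0,0),[500,160,100])
```

```text
t 12.5 [466.6 143.5 117.3] [179.2   -1.74 -47.96] q [ 41.7   9.  -32.    2.3 -49.9  -1.1] F [ 0.6 -0.4 -3.2] 0.0495
turn [0.0258 0.0227 0.8371]
shift [ 33.4  16.5 -17.3]
```

>>> move_arm:
  moves:
    - [[5, 3, 4, 0.004, 0.004, 0.14, 40], [5, 3, 4, 0.004, 0.004, 0.14, 40], [5, 3, 4, 0.004, 0.004, 0.14, 40], [5, 3, 4, 0.004, 0.004, 0.14, 40], [5, 3, 4, 0.004, 0.004, 0.14, 40], [5, 3, 4, 0.004, 0.004, 0.14, 40], [0, 0, 0, 0, 0.145, 0, 40], [0, 0, 0, 0, 0.145, 0, 40], [0, 0, 0, 0, 0.145, 0, 40], [0, 0, 0, 0, 0.145, 0, 40], [0, 0, 0, 0, 0.145, 0, 40], [0, 0, 0, 0, 0.145, 0, 40], [0, 0, 0, 0, 0.14, 0, 40], [0, 0, 0, 0, 0, 0, 40]]

```text
clock: 13.9
tool_pos: [0.4821, 0.1558, 0.125]
eef_rot: [-175.6, 61.7, 5.6]
wrist_force: [-1.2, -0.4, -7.1]
finger_gap: 0.0498
```

Run:
```python
from h import *
st(tgt(0,58),[500,160,15.5])
cv2.imwrite("pics/w9.png",viewer.capture("wrist"))
cv2.imwrite("pics/s9.png",cv2.resize(viewer.capture("scene")[50:300,200:500],None,fx=2,fy=2))
```

```text
t 13.9 [482.1 155.8 125. ] [-175.58   61.72    5.62] q [  23.4   48.1   18.   -22.7 -117.7   70.2] F [-1.2 -0.4 -7.1] 0.0498
turn [-0.0355 -0.0667 -0.0313]
shift [  17.9    4.2 -109.5]
```

View pics/w9.png

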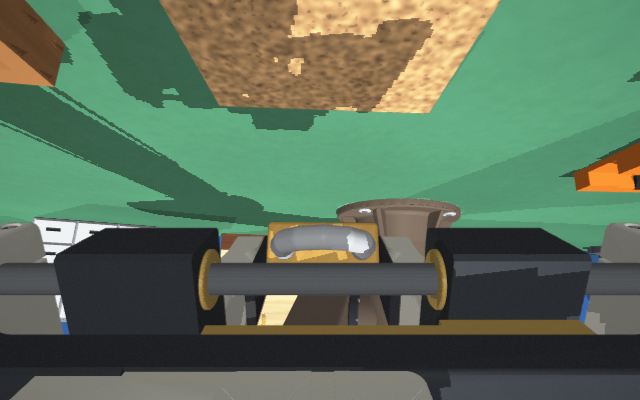

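View pics/s9.png

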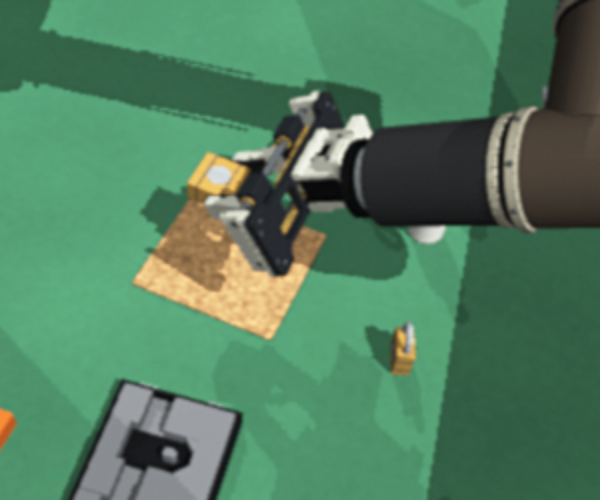

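>>> move_arm:
  moves:
    - [[2, -2, -20, -0.036, -0.067, -0.031, 40], [2, -2, -22, 0, 0, 0, 40], [2, -2, -22, 0, 0, 0, 40], [2, 0, -18, 0, 0, 0, 40], [0, 0, 0, 0, 0, 0, 40], [0, 0, 0, 0, 0, 0, 40]]

```text
clock: 14.6
tool_pos: [0.4959, 0.1531, 0.0574]
eef_rot: [-179.2, 54.8, 1.1]
wrist_force: [0.4, -0.0, -3.7]
finger_gap: 0.0495
```

Run:
```python
from h import *
st(tgt(0,58),[490,150,15.5])
cv2.imwrite("pics/s10.png",cv2.resize(viewer.capture("scene")[50:300,200:500],None,fx=2,fy=2))
```

```text
t 14.6 [495.9 153.1  57.4] [-179.16   54.83    1.13] q [  23.5   49.1   14.5  -19.8 -106.8   70.6] F [ 0.4 -0.  -3.7] 0.0495
turn [-0.0087  0.0552 -0.0075]
shift [ -5.9  -3.1 -41.9]
```

View pics/s10.png

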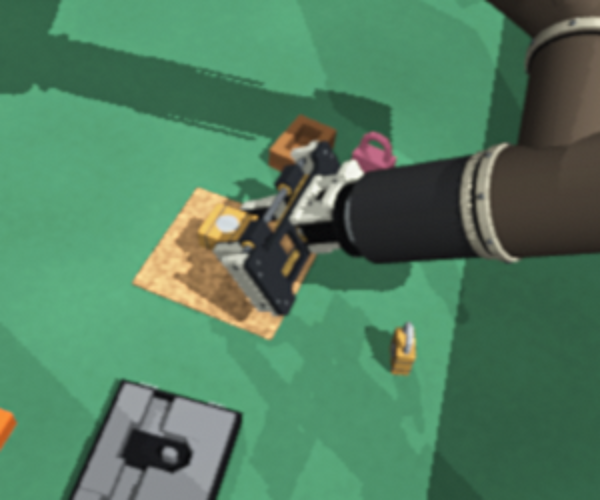

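>>> move_arm:
  moves:
    - [[-3, -1, -13, -0.008, 0.05, -0.007, 40], [-2, -1, -12, 0, 0, 0, 40], [0, 0, -8, 0, 0, 0, 40], [0, 0, -4, 0, 0, 0, 40], [0, 0, 0, 0, 0, 0, 40]]

```text
clock: 15.15
tool_pos: [0.4931, 0.1523, 0.0235]
eef_rot: [-179.6, 57.1, 0.5]
wrist_force: [0.1, 0.3, -4.2]
finger_gap: 0.0498
```

Run:
```python
from h import *
st(tgt(0,58),[490,150,15.5])
cv2.imwrite("pics/w11.png",viewer.capture("wrist"))
cv2.imwrite("pics/s11.png",cv2.resize(viewer.capture("scene")[130:250,250:400],None,fx=5,fy=5))
```

```text
t 15.15 [493.1 152.3  23.5] [-179.57   57.08    0.5 ] q [  23.2   52.6   15.   -20.2 -106.2   71.3] F [ 0.1  0.3 -4.2] 0.0498
turn [-0.0041  0.016  -0.0023]
shift [-3.1 -2.3 -8. ]
```

View pics/s11.png

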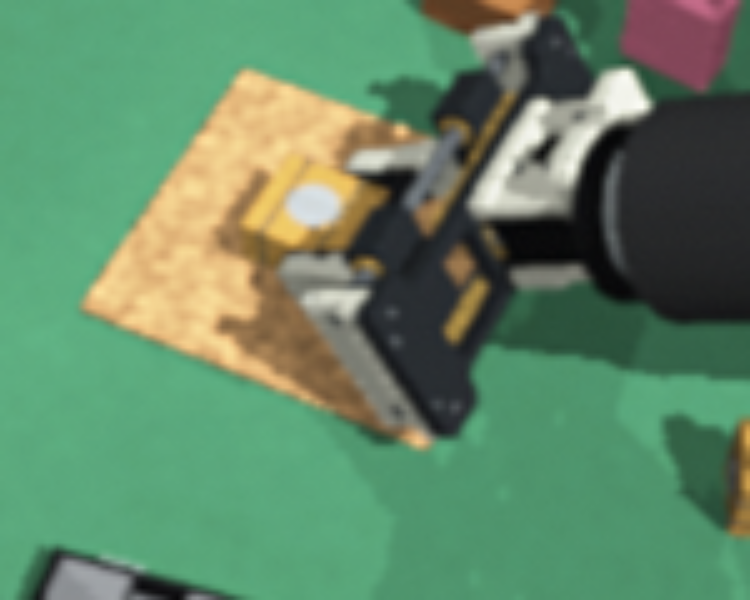

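View pics/w11.png

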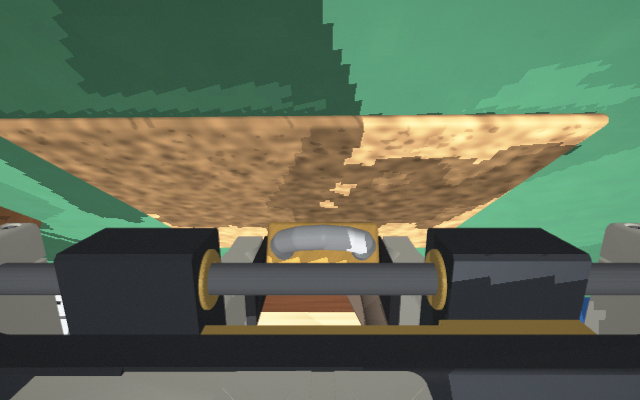

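>>> move_arm:
  moves:
    - [[0, 0, -3, 0, 0.016, 0, 40], [0, 0, -3, 0, 0, 0, 40], [0, 0, 0, 0, 0, 0, 40], [0, 0, 0, 0, 0, 0, 40]]

```text
clock: 15.65
tool_pos: [0.4939, 0.1525, 0.0184]
eef_rot: [-179.5, 57.9, 0.6]
wrist_force: [-0.4, -0.5, -3.6]
finger_gap: 0.0501
```

>>> move_arm:
  moves:
    - [[0, 0, -2, 0, 0, 0, 40], [0, 0, 0, 0, 0, 0, 40], [0, 0, -1, 0, 0, 0, 40], [0, 0, 0, 0, 0, 0, 40]]

```text
clock: 16.05
tool_pos: [0.4941, 0.1525, 0.0158]
eef_rot: [-179.4, 57.9, 0.6]
wrist_force: [0.0, -0.6, -3.2]
finger_gap: 0.0502
```

>>> move_arm:
  moves:
    - [[0, 0, -1.5, 0, 0, 0, 40], [0, 0, 0, 0, 0, 0, 40]]

```text
clock: 16.25
tool_pos: [0.4943, 0.1525, 0.0159]
eef_rot: [-179.4, 57.9, 0.8]
wrist_force: [0.2, 0.4, -3.5]
finger_gap: 0.0497
```

>>> move_arm:
  moves:
    - [[0, 0, -2.5, 0, 0, 0, 40], [0, 0, 0, 0, 0, 0, 40]]

```text
clock: 16.45
tool_pos: [0.4945, 0.1527, 0.0159]
eef_rot: [-179.3, 58.0, 0.9]
wrist_force: [-0.1, -0.1, -4.1]
finger_gap: 0.0498
```

Run:
```python
from h import *
st(tgt(0,58),[490,150,15.5])
```

```text
t 16.45 [494.5 152.7  15.9] [-179.29   57.97    0.91] q [  23.2   53.8   15.8  -20.3 -106.7   71.6] F [-0.1 -0.1 -4.1] 0.0498
turn [-0.0066  0.0005 -0.0054]
shift [-4.5 -2.7 -0.4]
```

Run:
```python
from h import *
s=manip.state();print(s["joint_torque"],s["joint_vel"])
cv2.imwrite("pics/s12.png",viewer.capture("scene"))
cv2.imwrite("pics/t12.png",viewer.capture("top"))
im=viewer.capture("scene")
```

```text
[ 3.24095157e-02 -8.93965816e+01  2.07901651e+01  4.75787491e+00
 -4.08903614e+00  4.34641703e-02] [ 0.06484655 -0.36846706  0.19804764  0.06740618 -0.62495329 -0.16451204]
```

View pics/s12.png

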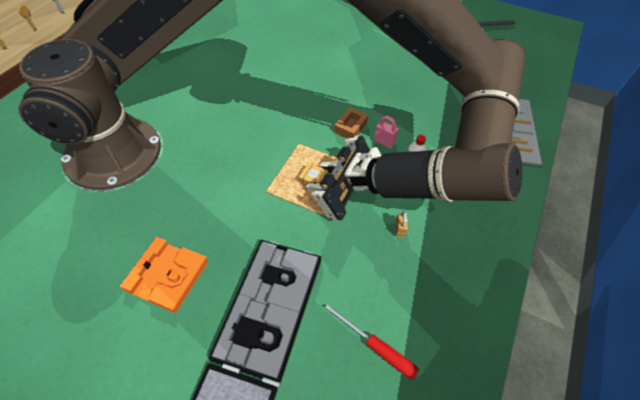

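View pics/t12.png

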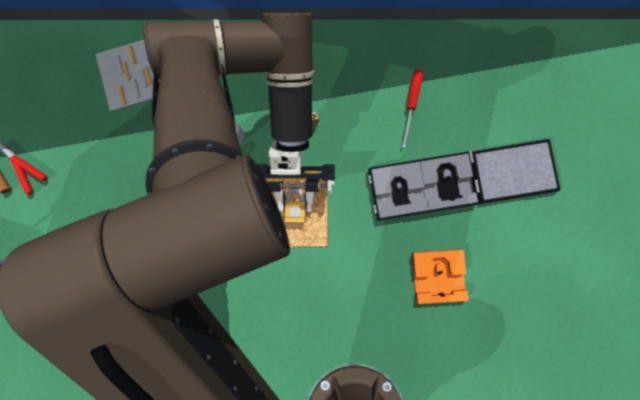

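>>> move_arm:
  moves:
    - [[-1, 0, -2, 0, 0, 0, 40], [0, 0, -2, 0, 0, 0, 40]]

```text
clock: 16.8
tool_pos: [0.4944, 0.1525, 0.0156]
eef_rot: [-179.2, 58.0, 1.1]
wrist_force: [-0.3, 3.0, 11.1]
finger_gap: 0.0495
```

>>> move_arm:
  moves:
    - [[0, 0, 0.5, 0, 0, 0, 45], [0, 0, 0, 0, 0, 0, 60], [0, 0, 0, 0, 0, 0, 75], [0, 0, 0, 0, 0, 0, 85], [0, 0, 0, 0, 0, 0, 100], [0, 0, 0, 0, 0, 0, 100]]

```text
clock: 17.4
tool_pos: [0.4935, 0.1518, 0.0156]
eef_rot: [-179.4, 58.1, 1.0]
wrist_force: [0.9, -0.6, 0.4]
finger_gap: 0.0788
```

Run:
```python
from h import *
st()
cv2.imwrite("pics/w13.png",viewer.capture("wrist"))
cv2.imwrite("pics/s13.png",cv2.resize(viewer.capture("scene")[130:250,250:400],None,fx=5,fy=5))
```

```text
t 17.4 [493.5 151.8  15.6] [-179.37   58.14    0.98] q [  23.2   53.8   15.7  -20.2 -106.8   71.7] F [ 0.9 -0.6  0.4] 0.0788
```

View pics/s13.png

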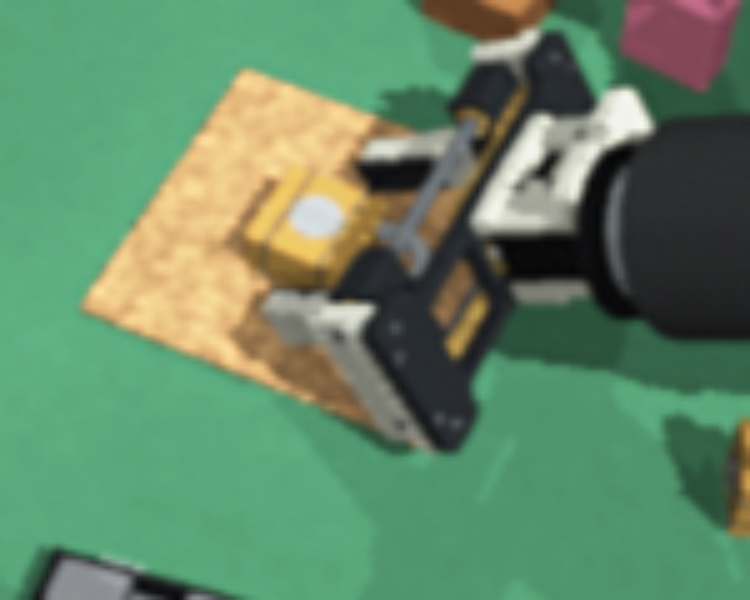

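View pics/w13.png

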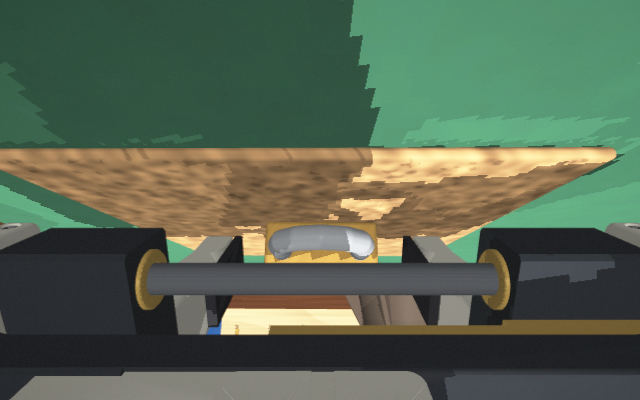

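>>> move_arm:
  moves:
    - [[4, 0, 15, 0, 0, 0, 100], [4, 0, 20, 0, 0, 0, 100], [3, 0, 25, 0, 0, 0, 100], [0, 0, 30, 0, -0.143, 0, 100], [-10, 0, 35, 0, -0.143, 0, 100], [-15, 0, 25, 0, -0.143, 0, 100], [-15, 0, 20, 0, -0.143, 0, 100], [-15, 0, 20, 0, -0.143, 0, 100], [-15, 0, 10, 0, -0.143, 0, 100], [-15, 0, 0, 0, -0.143, 0, 100], [0, 0, 0, 0, 0, 0, 100]]

```text
clock: 18.6
tool_pos: [0.4175, 0.1479, 0.2222]
eef_rot: [-179.5, -0.4, 0.0]
wrist_force: [-0.2, -0.3, 0.4]
finger_gap: 0.0873
```

Run:
```python
from h import *
st(tgt(0,0))
cv2.imwrite("pics/w14.png",viewer.capture("wrist"))
cv2.imwrite("pics/t14.png",viewer.capture("top"))
```

```text
t 18.6 [417.5 147.9 222.2] [-1.7948e+02 -4.3000e-01  3.0000e-02] q [ 45.1  -2.2 -27.7  -0.1 -63.8  45. ] F [-0.2 -0.3  0.4] 0.0873
turn [-0.0091  0.0076 -0.0006]
```

View pics/w14.png

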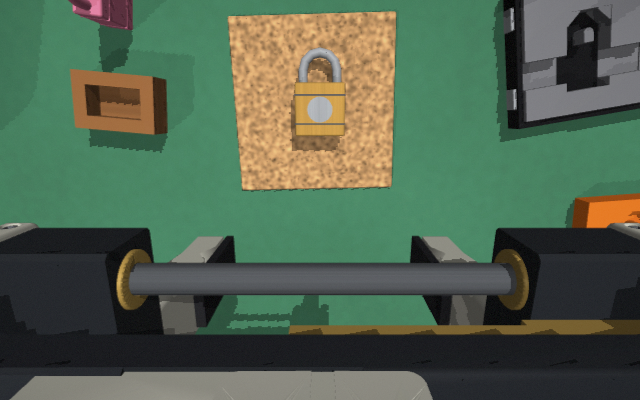

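View pics/t14.png

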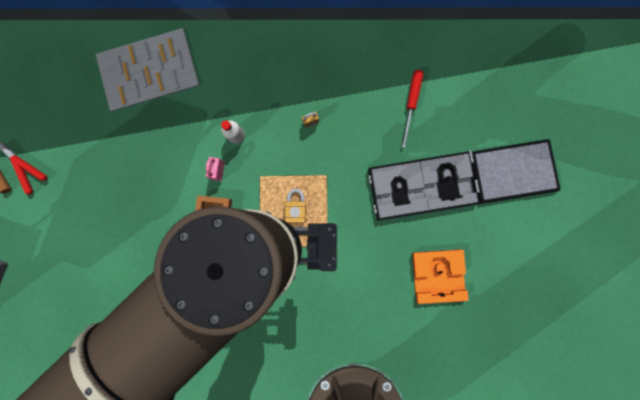

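>>> move_arm:
  moves:
    - [[6, -40, 0, -0.009, 0.008, 0, 100], [6, -45, 0, 0, 0, 0, 100], [6, -45, 0, 0, 0, 0, 100], [6, -45, 0, 0, 0, 0, 100], [6, -45, 0, 0, 0, 0, 100], [6, -45, 0, 0, 0, 0, 100], [6, -45, 0, 0, 0, 0, 100], [6, -40, 0, 0, 0, 0, 100], [6, -28, 0, 0, 0, 0, 100], [0, 0, 0, 0, 0, 0, 100], [0, 0, 0, 0, 0, 0, 100]]

```text
clock: 19.8
tool_pos: [0.492, -0.2462, 0.228]
eef_rot: [-179.6, 0.3, -0.6]
wrist_force: [-0.5, -0.3, -0.8]
finger_gap: 0.0877
```

Run:
```python
from h import *
st(tgt(0,0))
im=viewer.capture("wrist")
cv2.imwrite("pics/w15.png",im)
st(tgt(0,0))
for n,z in(("insert_big_seat",.023),("insert_big",.004),("case",0)):
    for o in viewer.mark_of("wrist",n): print(n,o["confidence"],o["at"],onz("wrist",o["at"],z))
```

```text
t 19.8 [ 492.  -246.2  228. ] [-179.6     0.34   -0.58] q [ -6.4   9.1 -14.5  -0.4 -66.8  96. ] F [-0.5 -0.3 -0.8] 0.0877
turn [-0.007  -0.006   0.0102]
t 19.85 [ 491.9 -245.8  228. ] [-179.61    0.35   -0.54] q [ -6.4   9.  -14.6  -0.4 -66.8  96. ] F [ 1.2 -0.9 -0.8] 0.0876
turn [-0.0069 -0.0061  0.0094]
insert_big_seat 0.98 [116.4, 306.6] [ 0.55563277 -0.22759362  0.023     ]
insert_big_seat 0.94 [314.7, 294.6] [ 0.32182456 -0.20798097  0.023     ]
insert_big 0.87 [123.1, 305.2] [ 0.54807263 -0.22428389  0.004     ]
insert_big 0.64 [302.3, 291.3] [ 0.32692649 -0.20192482  0.004     ]
case 0.71 [137.0, 193.5] [ 0.53362255 -0.09795272  0.        ]
```

View pics/w15.png

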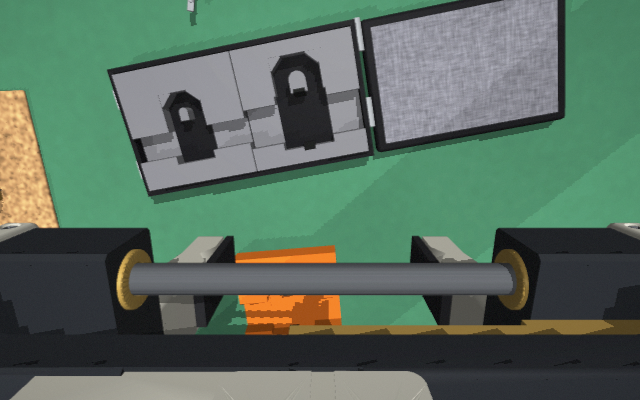

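>>> move_arm:
  moves:
    - [[0, 2, -30, -0.007, -0.006, 0.1, 100], [-2, 2, -30, 0, 0, 0.1, 100], [-1, 2, -30, 0, 0, 0, 100], [0, 0, -10, 0, 0, 0, 100], [0, 0, 0, 0, 0, 0, 100], [0, 0, 0, 0, 0, 0, 100]]

```text
clock: 20.6
tool_pos: [0.4914, -0.2335, 0.1309]
eef_rot: [179.8, -0.5, 12.0]
wrist_force: [-0.1, -0.5, 0.5]
finger_gap: 0.0873
```

Run:
```python
from h import *
st(tgt(11,0))
im=viewer.capture("wrist")
st()
cv2.imwrite("pics/w16.png",im)
i=viewer.camera_info("wrist");print(i["eye"],i["attitude"])
cv2.imwrite("pics/w16z.png",cv2.resize(im[0:240,220:440],None,fx=3.4,fy=2.5,interpolation=cv2.INTER_CUBIC))
for n,z in(("insert_big_seat",.023),("insert_big",.004)):
    for o in viewer.mark_of("wrist",n): print(n,o["confidence"],o["at"],onz("wrist",o["at"],z))
```

```text
t 20.6 [ 491.4 -233.5  130.9] [179.82  -0.53  12.04] q [ -4.8  12.8 -23.8   0.  -52.8 106.8] F [-0.1 -0.5  0.5] 0.0873
turn [ 0.0013  0.0097 -0.0181]
t 20.65 [ 491.6 -233.6  131.2] [179.8   -0.57  12.03] q [ -4.8  12.8 -23.8   0.  -52.8 106.8] F [ 1.   0.1 -0.5] 0.0878
[ 0.55883213 -0.21888324  0.29041346] [165.67200925  -0.17434178 -78.03964429]
insert_big_seat 0.97 [121.6, 330.6] [ 0.55539945 -0.22715281  0.023     ]
insert_big 0.88 [124.7, 329.7] [ 0.55254182 -0.22763257  0.004     ]
insert_big 0.4 [121.7, 330.4] [ 0.555004   -0.22768514  0.004     ]
insert_big 0.23 [125.4, 328.0] [ 0.55170492 -0.22638536  0.004     ]
```

View pics/w16.png

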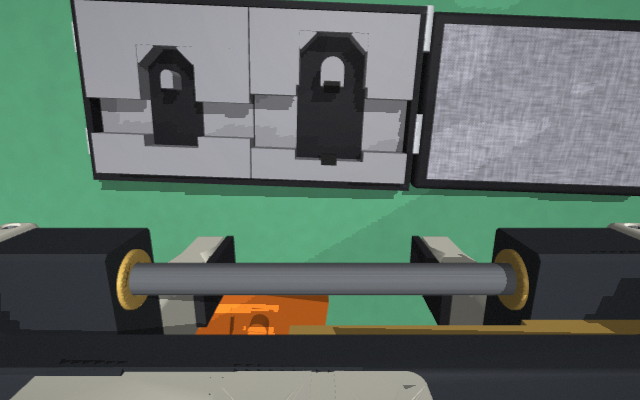

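```bash
cat > ov.py <<'E'
from h import *
import sys
def ov(im,eye,att,sx,sy,yaw,f=4,box=(0,200,220,440)):
    K=np.array(viewer.camera_info("wrist")["intrinsics"]);A=R.from_euler('xyz',att,degrees=True)
    big=cv2.resize(im,None,fx=f,fy=f,interpolation=cv2.INTER_CUBIC)
    W=R.from_euler('z',yaw,degrees=True)
    def P(pts,z):
        q=K@A.inv().apply(W.apply(np.array([[a/1e3,b/1e3,0] for a,b in pts]))+[sx,sy,z]-eye).T
        return np.int32(((q[:2]/q[2]).T+.5)*f)
    for pts in ([(-27.5,-26.5),(-20,-26.5),(-20,-60)],[(-27.5,-26.5),(-27.5,26.5),(-20,26.5),(-20,60)],[(20,-60),(20,-26.5),(27.5,-26.5)],[(20,60),(20,26.5),(27.5,26.5)]):
        cv2.polylines(big,[P(pts,.026)],False,(0,0,255),1)
    cv2.polylines(big,[P([(-26.,-25),(26,-25),(26,25),(-26,25)],.010)],True,(255,255,0),1)
    return big[box[0]*f:box[1]*f,box[2]*f:box[3]*f]
E
python3 - <<'E'
from ov import *
im=cv2.imread("pics/w16.png")
cv2.imwrite("pics/ov.png",ov(im,np.array([0.55883213,-0.21888324,0.29041346]),[165.67200925,-0.17434178,-78.03964429],.5554,-.2272,10,f=4,box=(30,175,240,430)))
E
```

```text
(no output)
```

View pics/ov.png

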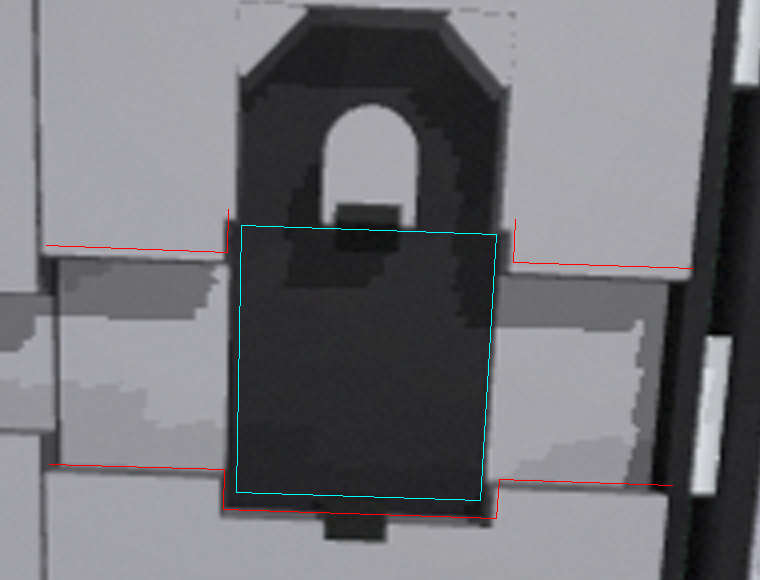

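>>> move_arm:
  moves:
    - [[-7, 40, 0, 0, 0, -0.05, 100], [-7, 43, 0, 0, 0, -0.05, 100], [-7, 43, 0, 0, 0, -0.05, 100], [-7, 43, 0, 0, 0, -0.05, 100], [-7, 43, 0, 0, 0, 0, 100], [-7, 43, 0, 0, 0, 0, 100], [-7, 43, 0, 0, 0, 0, 100], [-7, 43, 0, 0, 0, 0, 100], [-5, 35, 0, 0, 0, 0, 100], [0, 0, 0, 0, 0, 0, 100], [0, 0, 0, 0, 0, 0, 100]]

```text
clock: 21.85
tool_pos: [0.4343, 0.1573, 0.1439]
eef_rot: [-179.7, -1.9, -0.2]
wrist_force: [-0.5, -0.2, 0.3]
finger_gap: 0.0878
```

Run:
```python
from h import *
st(tgt(0,0),[426,152,131])
```

```text
t 21.85 [434.3 157.3 143.9] [-179.68   -1.9    -0.21] q [ 45.5   3.4 -34.    1.5 -51.1  43.4] F [-0.5 -0.2  0.3] 0.0878
turn [-0.0055  0.0331  0.0037]
shift [ -8.3  -5.3 -12.9]
```

>>> move_arm:
  moves:
    - [[-8, -5, -12, -0.005, 0.033, 0.004, 100], [0, 0, 0, 0, 0, 0, 100], [0, 0, 0, 0, 0, 0, 100]]

```text
clock: 22.15
tool_pos: [0.4275, 0.1515, 0.1336]
eef_rot: [-179.8, -0.2, -0.1]
wrist_force: [-0.3, 0.1, 1.0]
finger_gap: 0.0876
```

Run:
```python
from h import *
st(tgt(0,0),[426,152,131])
im=viewer.capture("wrist")
i=viewer.camera_info("wrist");print(i["eye"],i["attitude"])
cv2.imwrite("pics/w17.png",im)
f=5
big=cv2.resize(im,None,fx=f,fy=f,interpolation=cv2.INTER_CUBIC)
W=R.from_euler('z',0.5,degrees=True)
c=np.array([.489,.152,0])
q=[proj("wrist",c+W.apply([a/1e3,b/1e3,.030]))[::-1] for a,b in((-26,-25),(26,-25),(26,25),(-26,25))]
cv2.polylines(big,[np.int32((np.array(q)+.5)*f)],True,(0,0,255),1)
cv2.imwrite("pics/w17z.png",big[10*f:175*f,250*f:400*f][:590])
cv2.imwrite("pics/w17z.png",big[60*f:175*f,250*f:400*f])
```

```text
t 22.15 [427.5 151.5 133.6] [-1.7984e+02 -1.6000e-01 -7.0000e-02] q [ 44.5   4.3 -33.9   0.  -51.5  45.4] F [-0.3  0.1  1. ] 0.0876
turn [-0.0027  0.0028  0.0013]
shift [-1.5  0.5 -2.6]
[0.49730256 0.15091482 0.2921667 ] [165.23306475   0.17119807 -90.14465365]
```

View pics/w17z.png

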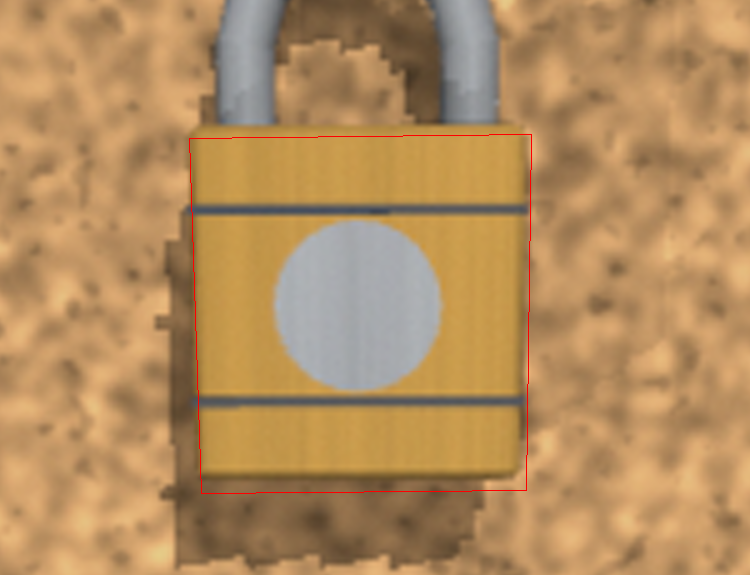

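View pics/w17.png

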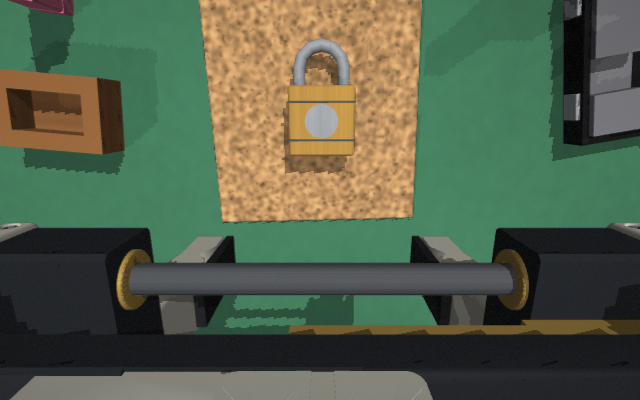

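>>> move_arm:
  moves:
    - [[30, 0, 0, -0.002, 0.002, 0, 100], [28, 0, 0, 0, 0, 0, 100], [3, 0, -25, 0, 0, 0, 100], [0, 0, -25, 0, 0, 0, 100], [0, 0, -25, 0, 0, 0, 100], [0, 0, 0, 0, 0, 0, 100], [0, 0, 0, 0, 0, 0, 100]]

```text
clock: 22.9
tool_pos: [0.4954, 0.149, 0.0614]
eef_rot: [-179.8, -0.6, -0.4]
wrist_force: [-0.1, -0.1, -0.2]
finger_gap: 0.0874
```

Run:
```python
from h import *
st(tgt(-.1,0),[489,152,8])
```

```text
t 22.9 [495.4 149.   61.4] [-179.76   -0.62   -0.39] q [ 38.7  15.4 -31.8   0.3 -42.2  50.7] F [-0.1 -0.1 -0.2] 0.0874
turn [-0.0042  0.0108  0.005 ]
shift [ -6.4   3.  -53.4]
```

>>> move_arm:
  moves:
    - [[-6, 3, -15, -0.004, 0.01, 0.005, 100], [0, 0, -15, 0, 0, 0, 100], [0, 0, -12, 0, 0, 0, 100], [0, 0, 0, 0, 0, 0, 100], [0, 0, 0, 0, 0, 0, 100]]

```text
clock: 23.4
tool_pos: [0.4911, 0.1544, 0.0221]
eef_rot: [-179.7, -0.4, -0.0]
wrist_force: [0.0, 0.1, 0.5]
finger_gap: 0.0878
```

Run:
```python
from h import *
st(tgt(-.1,0),[489,152,8])
```

```text
t 23.4 [491.1 154.4  22.1] [-1.7974e+02 -3.8000e-01 -3.0000e-02] q [ 39.4  18.7 -33.9   0.1 -36.9  50.6] F [0.  0.1 0.5] 0.0878
turn [-0.0045  0.0066 -0.0012]
shift [ -2.1  -2.4 -14.1]
```

>>> move_arm:
  moves:
    - [[-2, -2, -7, -0.004, 0.006, 0, 100], [0, 0, -5, 0, 0, 0, 100], [0, 0, 0, 0, 0, 0, 100], [0, 0, 0, 0, 0, 0, 100]]

```text
clock: 23.8
tool_pos: [0.4899, 0.1532, 0.011]
eef_rot: [-179.9, -0.2, -0.0]
wrist_force: [0.0, 0.1, 0.6]
finger_gap: 0.0875
```

Run:
```python
from h import *
st(tgt(-.1,0),[489,152,8])
```

```text
t 23.8 [489.9 153.2  11. ] [-1.7988e+02 -1.5000e-01 -0.0000e+00] q [ 39.3  19.8 -34.4   0.  -35.6  50.7] F [0.  0.1 0.6] 0.0875
turn [-0.0022  0.0027 -0.0017]
shift [-0.9 -1.2 -3. ]
```

>>> move_arm:
  moves:
    - [[-1, -1, -3, -0.002, 0.002, 0, 100], [0, 0, 0, 0, 0, 0, 60], [0, 0, 0, 0, 0, 0, 60], [0, 0, 0, 0, 0, 0, 60], [0, 0, 0, 0, 0, 0, 40], [0, 0, 0, 0, 0, 0, 40], [0, 0, 0, 0, 0, 0, 40], [0, 0, 0, 0, 0, 0, 40], [0, 0, 0, 0, 0, 0, 40]]
  squeeze: 50

```text
clock: 24.7
tool_pos: [0.4892, 0.1523, 0.0082]
eef_rot: [-180.0, -0.1, -0.0]
wrist_force: [0.1, 0.2, -0.8]
finger_gap: 0.0496
```

Run:
```python
from h import *
st(tgt(-.1,0),[489,152,8])
```

```text
t 24.7 [489.2 152.3   8.2] [-1.7997e+02 -7.0000e-02 -1.0000e-02] q [ 39.3  20.  -34.6   0.  -35.3  50.7] F [ 0.1  0.2 -0.8] 0.0496
turn [-0.0005  0.0013 -0.0016]
shift [-0.2 -0.3 -0.2]
```

>>> move_arm:
  moves:
    - [[0, 0, 20, 0, 0, 0, 40], [0, 0, 35, 0, 0, 0, 40], [0, 0, 35, 0, 0, 0, 40], [7, -40, 10, 0, 0, 0.043, 40], [7, -43, 0, 0, 0, 0.043, 40], [7, -43, 0, 0, 0, 0.043, 40], [7, -43, 0, 0, 0, 0.043, 40], [7, -43, 0, 0, 0, 0, 40], [7, -43, 0, 0, 0, 0, 40], [7, -43, 0, 0, 0, 0, 40], [7, -43, 0, 0, 0, 0, 40], [3, -20, 0, 0, 0, 0, 40], [0, 0, 0, 0, 0, 0, 40], [0, 0, 0, 0, 0, 0, 40]]

```text
clock: 26.1
tool_pos: [0.5404, -0.2233, 0.1052]
eef_rot: [-179.9, 0.6, 10.3]
wrist_force: [-0.2, 0.3, -3.3]
finger_gap: 0.0496
```

Run:
```python
from h import *
st(tgt(9.9,0),[552.2,-227.5,50])
cv2.imwrite("pics/w18.png",viewer.capture("wrist"))
```

```text
t 26.1 [ 540.4 -223.3  105.2] [-179.93    0.62   10.28] q [-3.200e+00  1.850e+01 -1.960e+01  1.000e-01 -5.250e+01  1.035e+02] F [-0.2  0.3 -3.3] 0.0496
turn [ 0.0008 -0.0109 -0.0066]
shift [ 11.8  -4.2 -55.2]
```

View pics/w18.png

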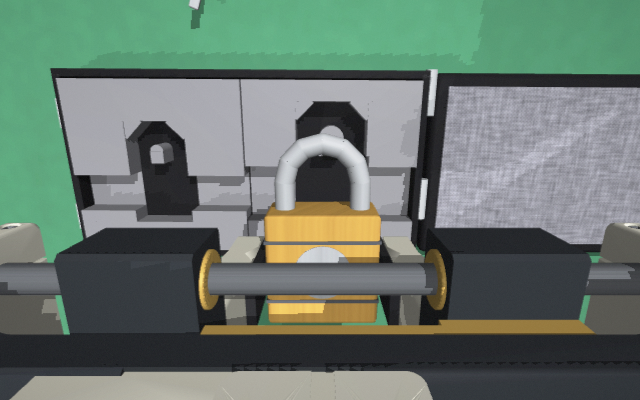

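>>> move_arm:
  moves:
    - [[11, -4, -10, 0, -0.011, -0.003, 40], [0, 0, -20, 0, 0, 0, 40], [0, 0, -15, 0, 0, 0, 40], [0, 0, 0, 0, 0, 0, 40], [0, 0, 0, 0, 0, 0, 40]]

```text
clock: 26.65
tool_pos: [0.5537, -0.2226, 0.0578]
eef_rot: [180.0, -0.1, 10.5]
wrist_force: [-0.5, 0.0, -3.3]
finger_gap: 0.0496
```

Run:
```python
from h import *
st(tgt(10.1,0),[552.2,-227.5,40])
im=viewer.capture("wrist");cv2.imwrite("pics/w19.png",im)
i=viewer.camera_info("wrist");print(i["eye"],i["attitude"])
```

```text
t 26.65 [ 553.7 -222.6   57.8] [ 1.7995e+02 -1.4000e-01  1.0470e+01] q [ -3.1  22.3 -21.3   0.  -46.3 103.6] F [-0.5  0.  -3.3] 0.0496
turn [ 0.0004  0.0026 -0.0065]
shift [ -1.5  -4.9 -17.8]
[ 0.62240026 -0.20986608  0.2165571 ] [ 1.65240779e+02 -1.31397830e-02 -7.96051613e+01]
```

View pics/w19.png

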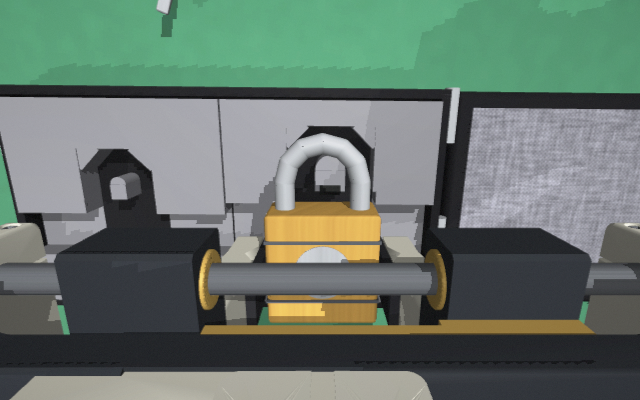

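>>> move_arm:
  moves:
    - [[-1.5, -5, -10, 0, 0.003, -0.011, 40], [0, 0, -7, 0, 0, 0, 40], [0, 0, 0, 0, 0, 0, 40], [0, 0, 0, 0, 0, 0, 40]]

```text
clock: 27.1
tool_pos: [0.5533, -0.2276, 0.0411]
eef_rot: [179.9, -0.1, 9.8]
wrist_force: [-0.0, -0.1, -3.3]
finger_gap: 0.0497
```

Run:
```python
from h import *
st(tgt(9.8,0),[552.2,-227.5,40])
im=viewer.capture("wrist");cv2.imwrite("pics/w20.png",im)
i=viewer.camera_info("wrist");print(i["eye"],i["attitude"])
```

```text
t 27.1 [ 553.3 -227.6   41.1] [ 1.7994e+02 -1.2000e-01  9.8300e+00] q [ -3.6  23.6 -21.9   0.  -44.3 103.5] F [-0.  -0.1 -3.3] 0.0497
turn [ 0.0006  0.0022 -0.0006]
shift [-1.1  0.1 -1.1]
[ 0.62224682 -0.21561158  0.19978329] [ 1.65220794e+02 -2.78591287e-02 -8.02388219e+01]
```

View pics/w20.png

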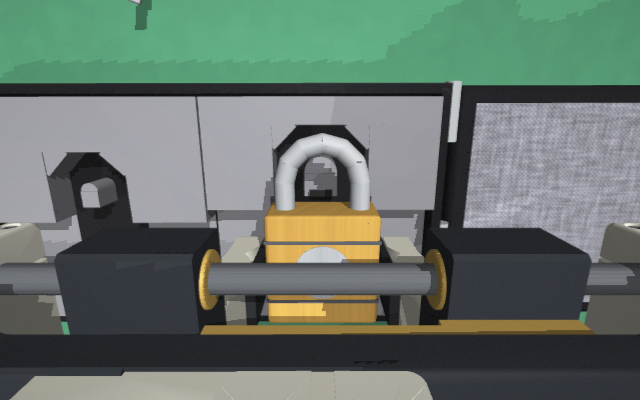

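>>> move_arm:
  moves:
    - [[-1.2, 0, -5, 0, 0.002, 0, 40], [0, 0, -5, 0, 0, 0, 40], [0, 0, 0, 0, 0, 0, 40], [0, 0, 0, 0, 0, 0, 40]]

```text
clock: 27.55
tool_pos: [0.5522, -0.2277, 0.0308]
eef_rot: [180.0, -0.1, 9.8]
wrist_force: [0.2, -0.5, -3.5]
finger_gap: 0.0498
```

Run:
```python
from h import *
st(tgt(9.8,0),[552.2,-227.5,30])
im=viewer.capture("wrist");cv2.imwrite("pics/w21.png",im)
cv2.imwrite("pics/s21.png",cv2.resize(viewer.capture("scene")[220:400,180:340],None,fx=4,fy=3.3))
```

```text
t 27.55 [ 552.2 -227.7   30.8] [ 1.7995e+02 -5.0000e-02  9.8200e+00] q [ -3.7  24.3 -22.5   0.  -43.1 103.4] F [ 0.2 -0.5 -3.5] 0.0498
turn [ 0.0007  0.001  -0.0004]
shift [-0.   0.2 -0.8]
```

View pics/s21.png

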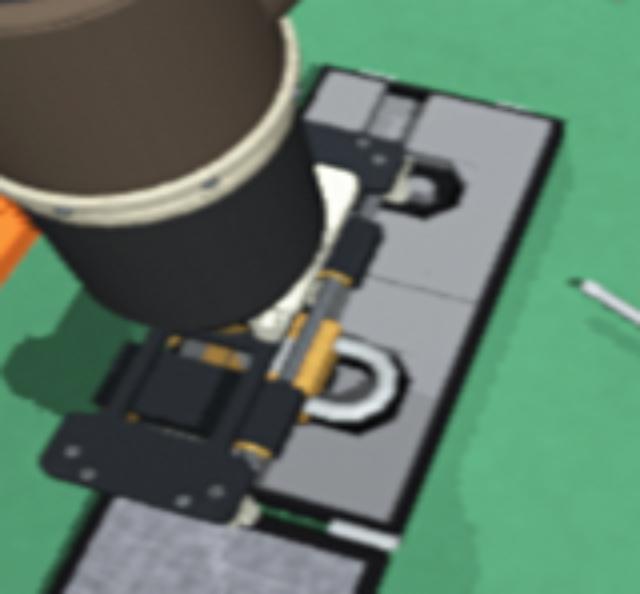

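View pics/w21.png

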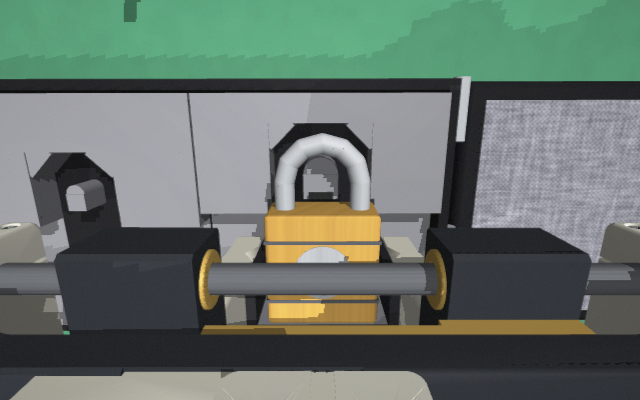

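>>> move_arm:
  moves:
    - [[0, 0, -3, 0, 0, 0, 40], [0, 0, -2, 0, 0, 0, 40], [0, 0, 0, 0, 0, 0, 40]]

```text
clock: 27.95
tool_pos: [0.5518, -0.228, 0.0263]
eef_rot: [179.9, -0.0, 9.8]
wrist_force: [-1.1, -1.1, -2.0]
finger_gap: 0.0496
```

>>> move_arm:
  moves:
    - [[0, 0, -4, 0, 0, 0, 40], [0, 0, -4, 0, 0, 0, 40], [0, 0, -4, 0, 0, 0, 40]]

```text
clock: 28.25
tool_pos: [0.5524, -0.2283, 0.0158]
eef_rot: [179.9, -0.1, 9.9]
wrist_force: [-3.2, -0.1, 3.1]
finger_gap: 0.0497
```

>>> move_arm:
  moves:
    - [[0, 0, -4, 0, 0, 0, 40], [0, 0, -4, 0, 0, 0, 40]]

```text
clock: 28.45
tool_pos: [0.5525, -0.2284, 0.014]
eef_rot: [179.8, -0.1, 10.0]
wrist_force: [-21.3, 12.6, 60.5]
finger_gap: 0.0498
```

>>> move_arm:
  moves:
    - [[0, 0, 0, 0, 0, 0, 40], [0, 0, 0, 0, 0, 0, 50], [0, 0, 0, 0, 0, 0, 66], [0, 0, 0, 0, 0, 0, 66], [0, 0, 0, 0, 0, 0, 66]]

```text
clock: 28.95
tool_pos: [0.5542, -0.2284, 0.0143]
eef_rot: [179.7, -0.3, 10.0]
wrist_force: [0.5, -0.0, -0.2]
finger_gap: 0.0576
```

Run:
```python
from h import *
st()
im=viewer.capture("wrist");cv2.imwrite("pics/w22.png",im)
```

```text
t 28.95 [ 554.2 -228.4   14.3] [179.73  -0.33  10.02] q [ -3.6  25.6 -23.4   0.3 -40.6 103.4] F [ 0.5 -0.  -0.2] 0.0576
```

View pics/w22.png

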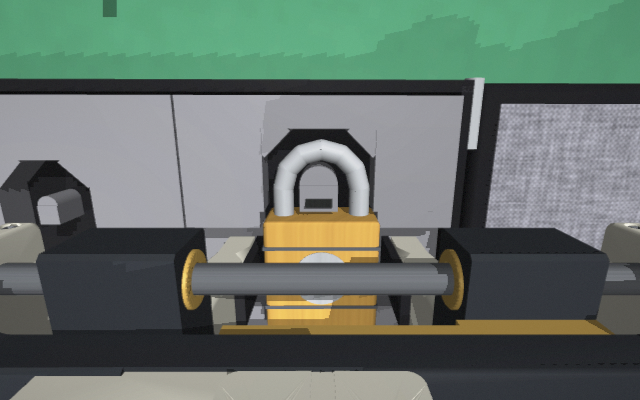

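>>> move_arm:
  moves:
    - [[0, 0, 12, 0, 0, 0, 66], [0, 0, 25, 0, 0, 0, 66], [0, 0, 35, 0, 0, 0, 66], [-30, -3, 30, 0, 0, 0, 66], [-32, -3, 10, 0, 0, 0, 66], [0, 0, 0, 0, 0, 0, 66], [0, 0, 0, 0, 0, 0, 66], [0, 0, 0, 0, 0, 0, 66]]

```text
clock: 29.8
tool_pos: [0.4923, -0.2349, 0.1349]
eef_rot: [179.6, -0.5, 10.1]
wrist_force: [-0.0, -0.4, -0.4]
finger_gap: 0.058
```

Run:
```python
from ov import *
st()
im=viewer.capture("wrist");cv2.imwrite("pics/w23.png",im)
i=viewer.camera_info("wrist")
cv2.imwrite("pics/ov23.png",cv2.resize(im[20:175,230:430],None,fx=3.8,fy=3.8,interpolation=cv2.INTER_CUBIC))
cv2.imwrite("pics/s23.png",cv2.resize(viewer.capture("scene")[220:400,180:340],None,fx=4,fy=3.3,interpolation=cv2.INTER_CUBIC))
for n,z in(("padlock_centre",.023),("insert_big_seat",.023)):
    for o in viewer.mark_of("wrist",n)[:2]: print(n,o["confidence"],o["at"],onz("wrist",o["at"],z))
```

```text
t 29.8 [ 492.3 -234.9  134.9] [179.58  -0.54  10.1 ] q [ -4.7  12.6 -23.6   0.3 -53.1 104.6] F [-0.  -0.4 -0.4] 0.058
padlock_centre 0.97 [123.7, 329.2] [ 0.55413221 -0.23004381  0.023     ]
```

View pics/ov23.png

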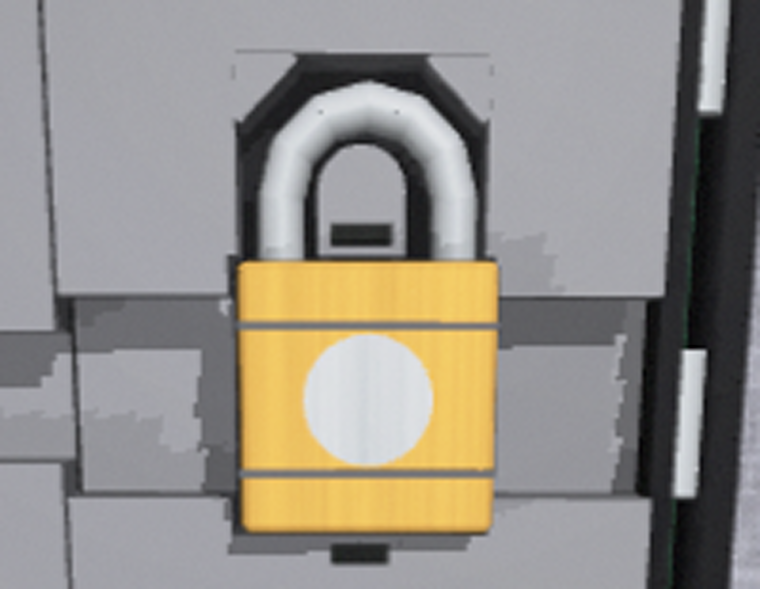

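View pics/s23.png

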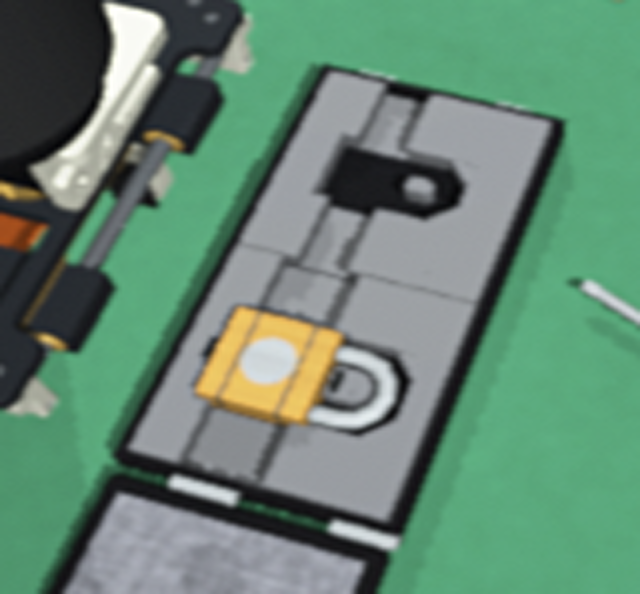

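Run:
```python
from h import *
im=viewer.capture("top");cv2.imwrite("pics/t24.png",im)
d=cv2.absdiff(im,cv2.imread("pics/top0.png")).max(2)
for n,(a,b,c,e) in dict(bottle=(115,150,215,250),small=(105,130,295,325),driver=(65,155,395,430)).items(): print(n,d[a:b,c:e].max())
print(manip.job_done())
```

```text
bottle 20
small 22
driver 101
the job is handed in; nothing more can be done
None
```

View pics/t24.png

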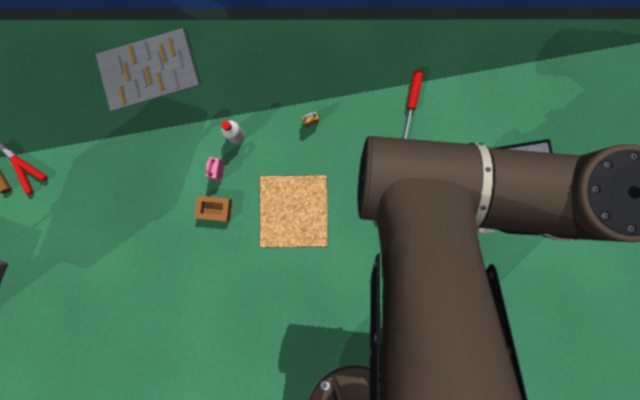

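The big padlock is pressed home in its own cutout and let go. I handed the job in at about 30 s; no verdict was reported.

I pulled it out of the stand with a tilted grip and laid it flat on the cork mat. I let go there and backed off, then took it again by its two sides with the tool pointing down. I pressed it into the larger cutout, the one next to the lid.

- **First grip:** my first approach, with the gripper leaning towards the robot, ran into joint limits. I turned the gripper round and came in from the other side, with no contact.
- **Seating:** the last push stopped at 60 N with the fingertips at 14.0 mm. I expected 14.2 mm for fully home. The padlock's apparent size in the final wrist picture also fits that height, and the shackle lies round the island.
- **Position:** the pictures show the padlock centred and aligned in the pocket. At the end the network found its centre about 1.3 mm in x and 2.9 mm in y from its earlier reading of the seat. Those two readings came from slightly different poses and a biased wrist camera, so I trusted the pictures more.
- **Bystanders:** before and after, the top view shows the oil bottle and small padlock unchanged. The screwdriver patch did not match the first picture. The arm covers its tip there, and the visible part lies where it was at the start.

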